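Load the resin bottle into the bench carousel and hold it at the front

TASK

Stand the small screw-capped resin bottle upright in the empty ring of the bench carousel, lowering it until it stands on the tray before you let go of it. Then grip the bar knob on top of the carousel and turn the tray until that bottle stands in line with the steel pointer at the front of the base; a return spring would swing it back, so finish while still gripping the knob and holding the tray still there. Leave the glue bottle and the tape measure where they stand.

Things in the scene. Friction and masses are not known exactly. Their poses are not given: they have to be found in the camera images.
- resin_bottle: The bottle to load: round white plastic bottle with a black screw cap, loose, upright, about 0.33 kg. Body 58 mm across, 124 mm high with its shoulders; cap about 32 mm across at 124 mm, narrowing to the nozzle tip at 160 mm. Origin: centre of its underside; z up its axis. It stands in one of three places at the robot's front left, the two bystanders in the others.
- carousel: Fixed carousel base: wooden disc 292 mm across, 13 mm high. Origin: centre of its underside, on the turning axis. Its -x axis points along the steel front pointer (tip 185 mm from the axis), which faces the robot's side to within 0.45 rad. On it turns the tray: plywood disc 276 mm across, top 30 mm above the work surface, three equal rings 120 degrees apart, 98 mm from the axis.
- turntable (a joint): Tray angle, rad: 0 when the empty ring is in line with the front pointer, growing as the tray turns clockwise seen from above (empty ring then to the robot's left). Stops at -0.4 and 1.8; starts at 0.6 to 1.4. Friction 0.045 N m holds it there; a return spring (0.09 N m/rad, slack at 1.0) swings it back to about 0.5 when let go at 0. Turning it to 0 takes about 0.14 N m.
- empty_ring (a point): Centre of the empty ring, on the tray's top face (30 mm above the work surface), where the bottle's underside is to stand; turns with the tray. Ring: 62 mm bore, 74 mm outside diameter, 50 mm high, open at the top. The other two rings hold a paper-white cup and a closed jar, both fixed, whose tops are no higher than 120 mm above the work surface.
- knob: Bar knob of dark wood on a slim 15 mm post on the carousel's axis, fixed to the tray and turning with it: 54 mm long along its own x axis, 16 mm thick along its own y (grip across this), 32 mm high; origin at the centre of its underside, 155 mm above the work surface. At joint value 0 its length points to the front pointer. Gripped from above, with the gripper turned about the vertical axis, it turns the tray.
- glue_bottle: Bystander: loose tan glue bottle with a pointed nozzle, 65 mm in diameter, 212 mm high, standing. Origin: centre of its underside.
- tape_measure: Bystander: loose tape measure, 37 x 77 x 62 mm high. Origin: centre of its underside.

How it is judged:
By the outcome, as a careful person would: the job done as asked, in the order asked, and still so for the second after the job is handed in, while the arm keeps its last pose, push and grip.
It also fails if it takes over 69 s, if anything falls off the work surface, if the arm or the gripper's body presses on something with over 40 N, if the wrist force passes 120 N, or if a joint passes its speed limit or range.

ROBOT

A 7-joint arm with a two-finger parallel gripper is mounted at the origin on the work surface; the furniture and walls round the work are solid. World frame = base frame: x ahead of the robot, y to its left, z up, the work surface at z = 0. Lengths are in m, angles in degrees, forces in N, time in s.
With the tool pointing down it reaches from about 0.425 to 0.875 m from the base axis. Payload 4.7 kg.
Tool frame: the origin (TCP) lies midway between the tips of the shut fingers; the grasp point (between the pads) lies robot.tcp_to_grasp behind it (robot.tcp_to_grasp is the distance from the TCP to the grasp point, in m); x points along the fingers, y is the direction in which the jaws open and shut, and the axes are right-handed (so a half turn about x gives the same grasp; the last joint's range is limited). The gripper opens to 85 mm and grips with 20 to 120 N. Pads are 22 mm wide; open, the fingers measure 114 mm over their backs; the gripper's body (76 mm by 85 mm) begins 54 mm behind the grasp point. The pads swing forward as they close: fully open they stand 13 mm farther back than shut.
Start: joints at [77.928, 18.392, -4.016, 83.108, 1.295, 78.541, -3.26], TCP at [0.145, -0.634, 0.231] pointing down, gripper open.
Joint ranges: [-163.93, 163.93], [-17.29, 119.83], [-79.2, 71.16], [3.27, 140.29], [-89.18, 269.18], [5.43, 117.66], [-154.24, 154.24]. Speed limits (degrees/s): [147.25, 147.25, 180, 180, 180, 180, 180].

INTERFACE

Orientations are given as a 3x3 rotation matrix whose columns are the frame's x, y, z axes.
In Python, from bench import readout, optics, sign_off, robot gives the robot as it stands. The module is installed in compiled form; this text tells all that it offers.
- The arm moves only by the tool arm_command, never from a script. Its argument "rows" is one flat list of numbers, 7 for each row, row after row: the shift along the tool's x, y, z scaled (see below), then the turn, a rotation vector about the tool's x, y, z scaled (see below), then the closure in counts, from 0 (fully open) to 255 (shut). A call has 1 to 8 rows; each row is the pose to reach, as a shift and turn from the pose commanded when the call began, along the tool's axes at that moment; what a row does not reach only later rows make up. The controller multiplies each number of a shift by 30 cm and each number of a turn by 90 degrees. A row lasts 1/8 s, in which the tool goes at most 62.5 mm and 10.7 degrees, less where a joint would pass 70% of its speed; a pose out of reach is approached as far as the arm can. A call with a number of a shift or a turn outside -1 to 1 is refused whole. A call with a gripper value outside its range is refused whole. The fingers move at their own pace and stop on an object; "squeeze" is the grip in N (left out, the last holds). Time passes only in rows, so rows that repeat a pose let the fingers close. It gives the time, the measured TCP pose, the force and the opening at its end, in the units of the state.
- readout.get_state(): the state, without advancing time (a new reading comes with each control period).
- optics.get_image(name): name is "scene" or "top" or "wrist"; returns a dict with "frame" (400x640x3 uint8, red, green, blue), "K" (3x3 intrinsics, pixels), "eye" and "rotation" of the camera in the world. Camera axes: x right, y down, z forward; pixel columns grow to the right and rows downward; lengths in m; the calibration is good to about 2 mm. A picture is of the moment at which its call begins. There is no depth.
- sign_off(): hands the job in, once; it reports no verdict.
The state is a dict: "time": time; "q": joint angles; "joint_velocities": joint speeds; "effort": joint torques, N m; "tool_pos": TCP position; "orientation": TCP orientation; "contact_force": force on the tool from outside, world axes, zero at the start; "torque": the same for the moment, N m; "width": opening from 0.0 (shut) to 1.0 (fully open).
Only numpy, scipy, OpenCV 4.12 (cv2) and the standard library are available. Lean on these libraries where they do the work, as an engineer would, in place of code of your own. Each camera call takes 0.05 s, during which the arm holds its last target.

## Working session

There is one attempt and no reset: what is moved stays moved. The work goes in short steps, Python scripts to look and compute and a tool call to move; the robot and the scene stay as the last step left them, time stands still between calls to the robot, and variables do not carry over. Pictures are saved under pics/ and viewed, and the job is handed in when it is done.

Besides the shell and the picture viewer there is one more tool, called after "Emit:" as name(argument=value, ...), one argument or row to a line, values as JSON. arm_command: Moves the arm, as the interface text tells. Shifts and turns lie within -1 to 1; 1 stands for 30 cm of shift or 90 degrees of turn. Its arguments: {"type":"object","properties":{"rows":{"type":"array"},"squeeze":{"type":"number"}},"required":["rows"]}

```bash
mkdir -p pics; python3 - <<'E'
from bench import readout, optics, robot
import cv2,pickle
print(readout.get_state()); print(robot.tcp_to_grasp, [a for a in dir(robot) if a[0]!='_'])
d={}
for n in ("scene","top"):
    im=optics.get_image(n); d[n]=im
    cv2.imwrite(f"pics/{n}0.png",im["frame"][:,:,::-1]); print(n,im["K"].round(1).tolist(),im["eye"],im["rotation"].round(3).tolist())
pickle.dump(d,open("d0.pkl","wb"))
E
```

```text
{'time': 0.0, 'q': array([77.9286658 , 18.44093288, -4.01651077, 83.17713468,  1.29465165,
       78.5424052 , -3.2589587 ]), 'joint_velocities': array([-0.02448214,  0.03821425, -0.03736369,  0.06892005,  0.00855721,
       -0.11027063, -0.16372677]), 'effort': array([-9.86938212e-04, -4.93595874e+01, -3.82506363e-01, -3.14342523e+01,
        1.29382857e-02,  1.12247819e-02, -2.38411855e-05]), 'tool_pos': array([ 0.14471861, -0.63310323,  0.23018286]), 'orientation': array([[-5.38494459e-04,  2.22960934e-01, -9.74827232e-01],
       [ 1.94005252e-03, -9.74825306e-01, -2.22961565e-01],
       [-9.99997973e-01, -2.01127960e-03,  9.23821035e-05]]), 'contact_force': array([ 0.22684327, -0.38949237,  0.07560432]), 'torque': array([-0.01432255,  0.04068175, -0.01432341]), 'width': 1.0010545904956767}
0.0187 ['PlanningError', 'tcp_to_grasp']
scene [[461.5, 0.0, 320.0], [0.0, 461.5, 186.4], [0.0, 0.0, 1.0]] [-0.12394315  0.79484914  0.73572108] [[-0.736, -0.373, 0.565], [-0.677, 0.403, -0.616], [0.002, -0.836, -0.549]]
top [[406.5, 0.0, 317.2], [0.0, 406.5, 199.3], [0.0, 0.0, 1.0]] [0.17439188 0.09743198 0.92067586] [[0.028, -0.912, 0.408], [-1.0, -0.024, 0.015], [-0.004, -0.408, -0.913]]
```

View pics/scene0.png

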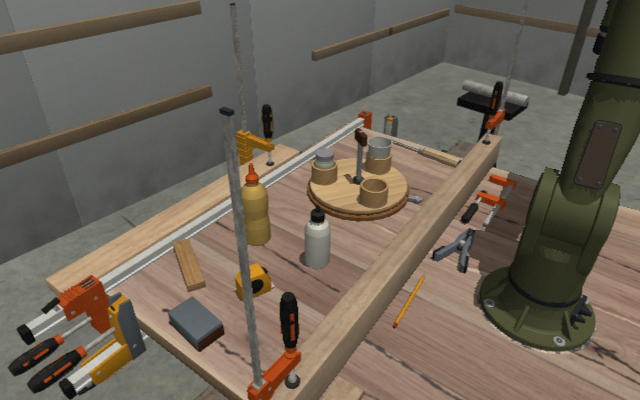

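View pics/top0.png

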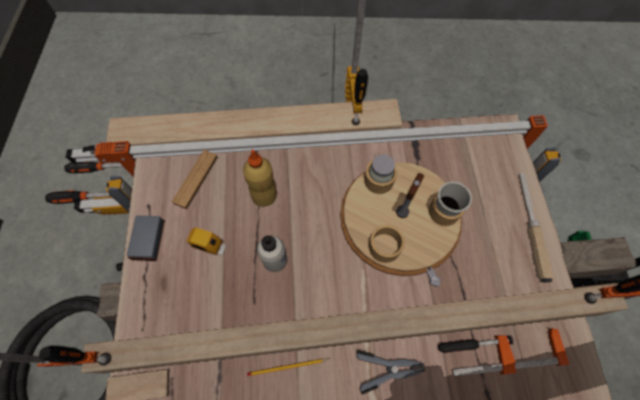

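The scene picture shows the resin bottle at (317,240), the glue bottle at (256,205), the tape at (253,281) and the carousel at about (358,188). In the top view they are at (270,252), (260,178), (206,241) and (402,216). A beam crosses in front, and upright clamp bars stand at the beam's left end and behind the work.

```bash
cat > h.py <<'E'
import numpy as np,pickle,cv2
def ray(im,u,v):
    d=np.linalg.inv(im["K"])@np.array([u,v,1.0]); d=im["rotation"]@d; return np.array(im["eye"]),d/np.linalg.norm(d)
def plane(im,u,v,z):
    e,d=ray(im,u,v); return e+d*(z-e[2])/d[2]
def tri(i1,p1,i2,p2):
    e1,d1=ray(i1,*p1); e2,d2=ray(i2,*p2)
    A=np.stack([d1,-d2],1); s=np.linalg.lstsq(A,e2-e1,rcond=None)[0]
    a=e1+s[0]*d1;b=e2+s[1]*d2; return (a+b)/2,np.linalg.norm(a-b)
def proj(im,p):
    c=im["rotation"].T@(np.array(p)-im["eye"]); q=im["K"]@c; return q[:2]/q[2]
E
python3 - <<'E'
import pickle,cv2
d=pickle.load(open('d0.pkl','rb'))
t=d['top']['frame'][140:300,225:485,::-1]; cv2.imwrite('pics/topc.png',cv2.resize(t,None,fx=3,fy=3,interpolation=cv2.INTER_CUBIC))
t=d['scene']['frame'][110:300,220:440,::-1]; cv2.imwrite('pics/scc.png',cv2.resize(t,None,fx=3,fy=3,interpolation=cv2.INTER_CUBIC))
E
```

```text
(no output)
```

View pics/topc.png

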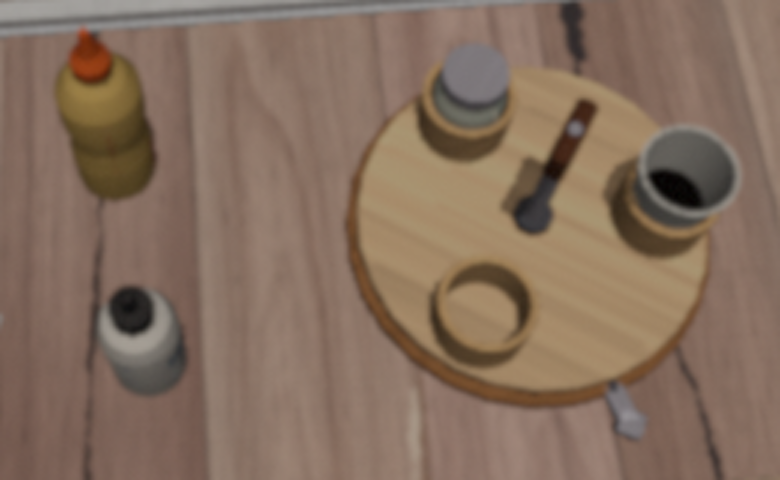

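View pics/scc.png

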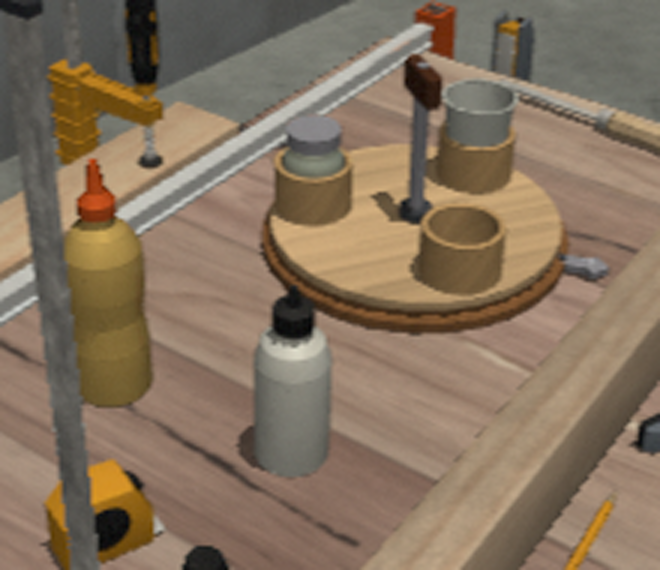

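```bash
python3 - <<'E'
import pickle,cv2,numpy as np
from h import *
from scipy.optimize import least_squares
d=pickle.load(open('d0.pkl','rb'))
T,S=d['top'],d['scene']
def run(im,pts,off,z,R=None):
    P=np.array([plane(im,x/3+off[0],y/3+off[1],z)[:2] for x,y in pts])
    f=(lambda p:np.hypot(*(P-p[:2]).T)-p[2]) if R is None else (lambda p:np.hypot(*(P-p[:2]).T)-R)
    r=least_squares(f,list(P.mean(0))+([.1] if R is None else []))
    print(r.x.round(4),'res mm',(r.fun*1000).round(1))
    return r.x
to,so=(225,140),(220,110)
print('tray top');run(T,[(357,190),(385,130),(545,69),(620,95),(355,235),(380,300),(430,355),(500,387),(580,388),(650,355),(709,265)],to,.03,)
print('tray scene');run(S,[(270,225),(300,280),(350,300),(420,311),(500,297),(550,260),(563,225),(525,172),(380,147),(355,150)],so,.03)
print('ring rim top z80');run(T,[(437,297),(455,270),(485,259),(515,267),(535,290),(538,305)],to,.08,.037)
print('ring rim scene');run(S,[(420,238),(430,217),(460,207),(490,213),(504,236)],so,.08,.037)
# pointer tip
print('ptr',plane(T,630/3+225,437/3+140,.01),plane(S,606/3+220,268/3+110,.01))
# knob ends top z=.187
print('knob',plane(T,588/3+225,103/3+140,.187),plane(T,556/3+225,172/3+140,.155), plane(T,575/3+225,129/3+140,.187))
# resin
print('cap',tri(T,(128/3+225,293/3+140),S,(293/3+220,292/3+110)))
print('capcentre z~.14',plane(T,131/3+225,310/3+140,.140),plane(S,294/3+220,315/3+110,.135))
print('base', plane(S,291/3+220,473/3+110,0), plane(T,152/3+225,393/3+140,0))
print('glue tip',tri(T,(84/3+225,30/3+140),S,(93/3+220,160/3+110)))
for n,(im,u,v) in dict(tape=(T,206,241),postL=(S,240,385)).items(): print(n,plane(im,u,v,.06 if n=='tape' else 0))
# beam corners in top
for u,v in [(100,348),(600,288),(105,368),(620,308),(130,150),(530,126)]: print((u,v),plane(T,u,v,.05))
E
```

```text
tray top
[ 0.5419 -0.0886  0.138 ] res mm [ 0.4 -1.2 -0.7  0.4  1.2 -0.2  0.6  0.4 -0.8 -2.   2.1]
tray scene
[ 0.5354 -0.082   0.1405] res mm [-5.5  4.1  1.7  2.5 -1.2 -5.2 -1.2  5.7 -0.9  0.1]
ring rim top z80
[ 0.4522 -0.0438] res mm [ 0.2 -0.9  0.   0.7  0.2 -0.9]
ring rim scene
[ 0.4472 -0.0356] res mm [ 2.4 -2.9  0.9  1.9 -1.3]
ptr [ 0.37678461 -0.15697114  0.01      ] [ 0.3737512  -0.16338227  0.01      ]
knob [ 0.56348427 -0.09948546  0.187     ] [ 0.52623638 -0.08200908  0.155     ] [ 0.54357876 -0.08929341  0.187     ]
cap (array([0.4282579 , 0.20451402, 0.1531317 ]), np.float64(0.006904862463058828))
capcentre z~.14 [0.42404265 0.20510871 0.14      ] [0.42153565 0.2061079  0.135     ]
base [ 4.09222326e-01  2.22814098e-01 -1.11022302e-16] [0.40285485 0.20319411 0.        ]
glue tip (array([0.59564866, 0.24127406, 0.21138985]), np.float64(0.003110566029397547))
tape [0.45128681 0.35570928 0.06      ]
postL [0.30701931 0.531152   0.        ]
(100, 348) [0.2230735  0.54134617 0.05      ]
(600, 288) [ 0.37250363 -0.49654282  0.05      ]
(105, 368) [0.18626009 0.52220436 0.05      ]
(620, 308) [ 0.3316267  -0.52756571  0.05      ]
(130, 150) [0.68559707 0.58099047 0.05      ]
(530, 126) [ 0.78229867 -0.42386034  0.05      ]
```

```bash
python3 - <<'E'
import pickle,cv2,numpy as np
from h import *
from bench import optics
d=pickle.load(open('d0.pkl','rb'))
T,S=d['top'],d['scene']
print('R',tri(T,(592,297),S,(487,140)),'L',tri(T,(105,358),S,(290,385)))
for b,name in [((.37,-.50),'R'),((.21,.53),'L')]:
    for z in (.0,.1,.2,.3,.4,.5,.6): print(name,z,proj(S,(*b,z)).round(),proj(T,(*b,z)).round())
w=optics.get_image("wrist"); cv2.imwrite('pics/w0.png',w['frame'][:,:,::-1]); print(w['eye'],w['rotation'].round(3).tolist())
for n,a in (('scr',S['frame'][0:200,430:640]),('topr',T['frame'][220:400,430:640])):
    cv2.imwrite(f'pics/{n}.png',cv2.resize(a[:,:,::-1],None,fx=3,fy=3))
E
```

```text
R (array([ 0.34081373, -0.44451589,  0.09774167]), np.float64(0.005076703004235011)) L (array([0.20215481, 0.50908353, 0.08402526]), np.float64(0.002958184006576069))
R 0.0 [479. 158.] [588. 294.]
R 0.1 [486. 130.] [618. 284.]
R 0.2 [492. 100.] [655. 272.]
R 0.3 [500.  67.] [703. 256.]
R 0.4 [507.  31.] [767. 235.]
R 0.5 [516.  -8.] [858. 206.]
R 0.6 [525. -51.] [993. 162.]
L 0.0 [278. 421.] [115. 356.]
L 0.1 [275. 384.] [ 91. 354.]
L 0.2 [272. 341.] [ 61. 350.]
L 0.3 [267. 290.] [ 21. 345.]
L 0.4 [262. 229.] [-34. 338.]
L 0.5 [256. 154.] [-114.  329.]
L 0.6 [248.  59.] [-240.  313.]
[ 0.21408797 -0.61590203  0.37383161] [[0.223, -0.936, -0.273], [-0.975, -0.214, -0.061], [-0.001, 0.28, -0.96]]
```

View pics/scr.png

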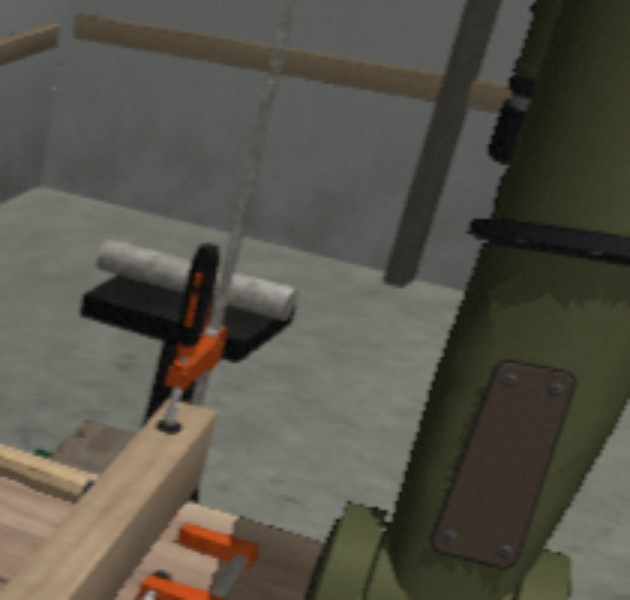

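View pics/topr.png

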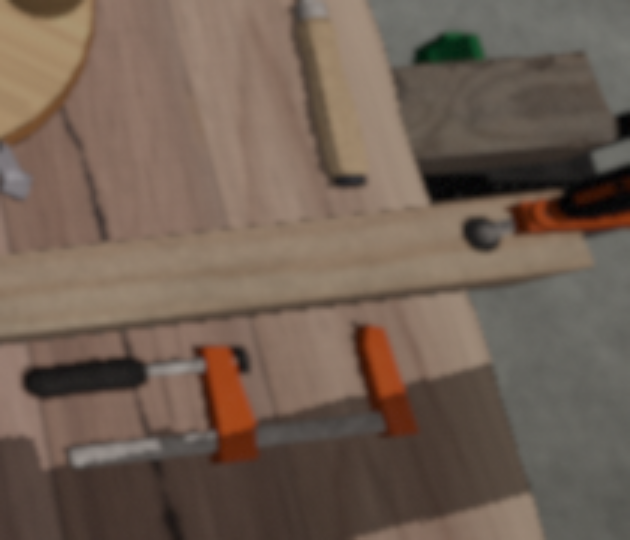

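View pics/w0.png

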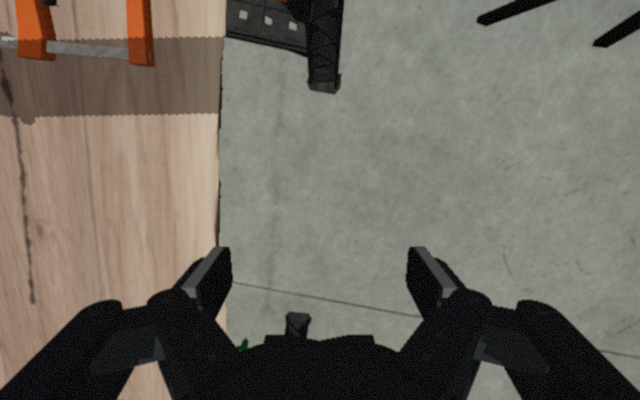

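The right-hand clamp bar stands near (0.35, -0.52), between the tool and the work, and is more than 0.5 m high. I'll pull in to a radius of about 0.45 m before swinging left.

```bash
cat >> h.py <<'E'
from scipy.spatial.transform import Rotation as Ro
def jaw(a): # tool down, jaw (y) axis at world angle a deg
    a=np.radians(a); y=np.array([np.cos(a),np.sin(a),0]); x=np.array([0,0,-1.]); return np.stack([x,y,np.cross(x,y)],1)
def rows(p0,R0,targets,nd=3):
    for p,R in targets:
        s=R0.T@(np.array(p)-p0)/.3; r=Ro.from_matrix(R0.T@R).as_rotvec(degrees=True)/90
        print(np.round(np.r_[s,r],nd).tolist())
E
python3 - <<'E'
from h import *
p0=np.array([.145,-.634,.231])
a=-77.1
R=jaw(a)
P=[(.125,-.55,.29),(.10,-.44,.34),(.22,-.385,.34),(.32,-.31,.34)]
rows(p0,R,[(p,R) for p in P])
E
```

```text
[-0.197, -0.288, 0.002, 0.0, 0.0, 0.0]
[-0.363, -0.664, 0.002, 0.0, 0.0, 0.0]
[-0.363, -0.753, -0.429, 0.0, 0.0, 0.0]
[-0.363, -0.923, -0.81, 0.0, 0.0, 0.0]
```

Emit:
arm_command(
  rows=[-0.1,-0.15,0,0,0,0,0,-0.2,-0.29,0,0,0,0,0,-0.28,-0.47,0,0,0,0,0,-0.36,-0.66,0,0,0,0,0,-0.36,-0.66,0,0,0,0,0],
)

```text
time: 0.78
tool_pos: [0.1004, -0.439, 0.3427]
orientation: [[0.001, 0.223, -0.975], [-0.006, -0.975, -0.223], [-1.0, 0.006, 0.0]]
contact_force: [0.6, -0.8, -0.0]
width: 1.002
```

```bash
python3 - <<'E'
from h import *
p0=np.array([.101,-.441,.339]); R=jaw(-77.1)
P=[(.16,-.42),(.215,-.39),(.265,-.358),(.31,-.32),(.345,-.28),(.375,-.24)]
rows(p0,R,[((*p,.339),R) for p in P])
p0=np.array([.375,-.24,.339])
P=[(.40,-.19),(.42,-.135),(.435,-.08),(.44,-.02),(.44,.035)]
rows(p0,R,[((*p,.339),R) for p in P])
E
```

```text
[0.0, -0.024, -0.207, 0.0, 0.0, 0.0]
[0.0, -0.081, -0.408, 0.0, 0.0, 0.0]
[0.0, -0.148, -0.595, 0.0, 0.0, 0.0]
[0.0, -0.238, -0.769, 0.0, 0.0, 0.0]
[0.0, -0.342, -0.913, 0.0, 0.0, 0.0]
[0.0, -0.449, -1.04, 0.0, 0.0, 0.0]
[0.0, -0.144, -0.118, 0.0, 0.0, 0.0]
[0.0, -0.308, -0.224, 0.0, 0.0, 0.0]
[0.0, -0.475, -0.314, 0.0, 0.0, 0.0]
[0.0, -0.666, -0.375, 0.0, 0.0, 0.0]
[0.0, -0.845, -0.416, 0.0, 0.0, 0.0]
```

Emit:
arm_command(
  rows=[0,-0.02,-0.2,0,0,0,0,0,-0.08,-0.4,0,0,0,0,0,-0.15,-0.59,0,0,0,0,0,-0.24,-0.76,0,0,0,0,0,-0.34,-0.9,0,0,0,0,0,-0.45,-1.0,0,0,0,0,0,-0.45,-1.0,0,0,0,0],
)

```text
time: 1.65
tool_pos: [0.3655, -0.239, 0.3388]
orientation: [[0.0, 0.23, -0.973], [0.001, -0.973, -0.23], [-1.0, -0.001, -0.0]]
contact_force: [-0.9, -0.4, 0.1]
width: 1.003
```

```bash
python3 - <<'E'
from bench import readout
s=readout.get_state();print(s['time'],s['q'],s['tool_pos'],s['contact_force'])
E
```

```text
1.65 [ 62.9405635   -9.6160616  -28.57886327  99.89901101  -4.63057832
  88.59434337 -41.87018782] [ 0.36549262 -0.23901256  0.3388247 ] [-0.89466267 -0.41637716  0.05813875]
```

Emit:
arm_command(
  rows=[0,-0.15,-0.15,0,0,0,0,0,-0.31,-0.26,0,0,0,0,0,-0.48,-0.35,0,0,0,0,0,-0.67,-0.42,0,0,0,0,0,-0.85,-0.46,0,0,0,0,0,-0.85,-0.46,0,0,0,0],
)

```text
time: 2.4
tool_pos: [0.441, 0.0413, 0.3393]
orientation: [[0.001, 0.231, -0.973], [0.0, -0.973, -0.231], [-1.0, -0.0, -0.001]]
contact_force: [0.7, -0.2, 1.3]
width: 1.001
```

```bash
python3 - <<'E'
from bench import readout,optics
import cv2,pickle
s=readout.get_state();print(s['time'],s['q'],s['tool_pos'],s['contact_force'])
d={}
for n in ('scene','wrist'):
    w=optics.get_image(n); d[n]=w; cv2.imwrite(f'pics/{n}1.png',w['frame'][:,:,::-1])
print(d['wrist']['eye'],d['wrist']['rotation'].round(3).tolist(),d['wrist']['K'].round(1).tolist())
pickle.dump(d,open('d1.pkl','wb'))
E
```

```text
2.4 [ 50.82059626 -11.67505447 -50.29223439  98.65213901  -8.98110776
  88.84775789 -75.37157292] [0.44098234 0.04125366 0.33933307] [ 0.65491401 -0.19257612  1.3383028 ]
[0.51022304 0.05576653 0.4826558 ] [[0.226, -0.935, -0.273], [-0.974, -0.217, -0.064], [0.001, 0.28, -0.96]] [[294.8, 0.0, 318.8], [0.0, 294.8, 197.9], [0.0, 0.0, 1.0]]
```

View pics/scene1.png

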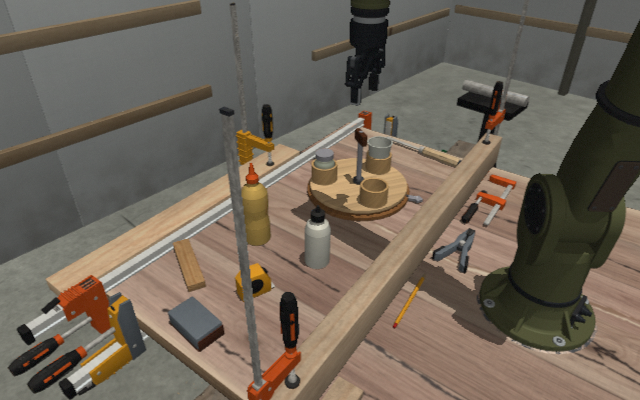

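View pics/wrist1.png

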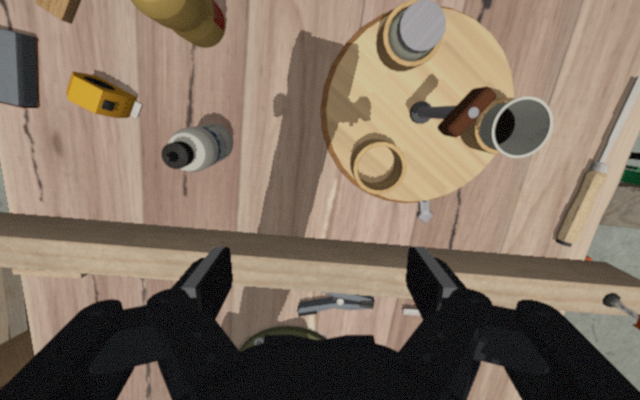

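The wrist view is clear: the resin bottle's cap is at (178,155) and its body at (205,145). The ring is at (378,167), the pointer at (425,212), the knob at (470,112) and the post foot at (424,112). I'll measure them here.

```bash
python3 - <<'E'
import pickle,cv2
w=pickle.load(open('d1.pkl','rb'))['wrist']['frame'][:,:,::-1]
cv2.imwrite('pics/wa.png',cv2.resize(w[0:230,310:560],None,fx=3,fy=3,interpolation=cv2.INTER_CUBIC)[:600])
cv2.imwrite('pics/wb.png',cv2.resize(w[100:200,140:260],None,fx=5,fy=5,interpolation=cv2.INTER_CUBIC))
E
```

```text
(no output)
```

View pics/wa.png

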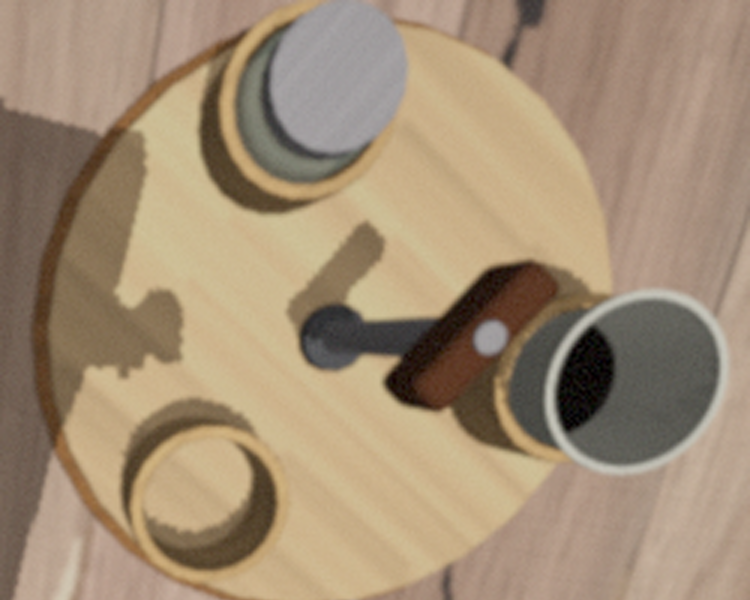

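View pics/wb.png

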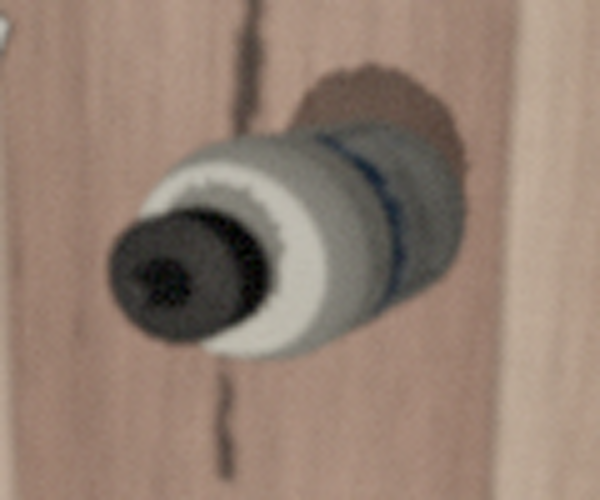

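```bash
python3 - <<'E'
import pickle,cv2
from h import *
from scipy.optimize import least_squares
W=pickle.load(open('d1.pkl','rb'))['wrist']
def fit(pts,z,R=None,off=(310,0),k=3):
    P=np.array([plane(W,(x+.5)/k-.5+off[0],(y+.5)/k-.5+off[1],z)[:2] for x,y in pts])
    f=(lambda p:np.hypot(*(P-p[:2]).T)-p[2]) if R is None else (lambda p:np.hypot(*(P-p[:2]).T)-R)
    r=least_squares(f,list(P.mean(0))+([.1] if R is None else []),loss='soft_l1',f_scale=.002); print(r.x.round(4),(r.fun*1000).round(1)); return r.x[:2]
tr=fit([(50,290),(60,235),(80,185),(110,135),(160,85),(425,22),(480,40),(530,75),(575,125),(600,190),(611,260),(445,570),(400,595)],.03)
rg=fit([(132,490),(150,450),(195,426),(245,432),(280,470),(285,500),(268,545),(235,572),(205,580),(165,565)],.08)
fit([(132,490),(150,450),(195,426),(245,432),(280,470),(285,500),(268,545),(235,572),(205,580),(165,565)],.08,.037)
q=lambda u,v,z:plane(W,(u+.5)/3-.5+310,(v+.5)/3-.5,z)
print('knob',q(490,337,.187),q(515,263,.187),q(555,275,.187),q(400,370,.187),q(445,405,.187))
print('ptr',plane(W,426,220,.01),plane(W,424,201,.01))
b=lambda u,v,z:plane(W,(u+.5)/5-.5+140,(v+.5)/5-.5+100,z)
print('tip',b(163,283,.16),'captop',b(180,275,.142),b(180,275,.15))
print('shoulder');fit([(140,215),(170,180),(225,162),(280,180),(315,225),(327,275),(315,320),(280,352),(240,357)],.11,None,(140,100),5)
print('foot right', b(465,220,0),b(440,265,0))
print(np.degrees(np.arctan2(*(rg-tr)[::-1])),np.hypot(*(rg-tr)))
E
```

```text
[ 0.5435 -0.088   0.14  ] [-2.1 -0.4  0.3  1.1  0.3 -0.8  0.5  0.6  1.5 -0.8 -2.1 -0.5  1.9]
[ 0.4574 -0.0419  0.0358] [-0.4  0.8 -0.  -0.1 -0.1 -0.1 -0.3  0.3  1.  -1.1]
[ 0.4572 -0.0414] [-2.1 -0.8 -1.2 -1.  -0.8 -0.8 -1.1 -0.8 -0.3 -2.7]
knob [ 0.54373551 -0.08922247  0.187     ] [ 0.56650757 -0.08865003  0.187     ] [ 0.56602051 -0.10227418  0.187     ] [ 0.52747018 -0.06455991  0.187     ] [ 0.52025668 -0.08273258  0.187     ]
ptr [ 0.37896779 -0.16306344  0.01      ] [ 0.41047148 -0.14877177  0.01      ]
tip [0.42870183 0.20131793 0.16      ] captop [0.42689659 0.20578354 0.142     ] [0.42885344 0.20226052 0.15      ]
shoulder
[0.4252 0.2076 0.0244] [-0.  -0.4  0.3  0.6 -0.4 -0.4 -0.   0.5 -0.1]
foot right [ 4.30842418e-01  1.80143327e-01 -5.55111512e-17] [ 4.14586022e-01  1.85970972e-01 -5.55111512e-17]
151.8139068415351 0.0976172906969547
```

```bash
python3 - <<'E'
from h import *
R=jaw(-76.6)
p0=np.array([.441,.0413,.339])
rows(p0,R,[((.4265,.205,.339),R),((.4265,.205,.24),R)])
E
```

```text
[0.0, -0.542, -0.079, 0.0, 0.0, 0.0]
[0.33, -0.542, -0.079, 0.0, 0.0, 0.0]
```

Emit:
arm_command(
  rows=[0,-0.18,-0.02,0,0,0,0,0,-0.36,-0.05,0,0,0,0,0,-0.54,-0.08,0,0,0,0,0.16,-0.54,-0.08,0,0,0,0,0.33,-0.54,-0.08,0,0,0,0,0.33,-0.54,-0.08,0,0,0,0],
)

```text
time: 3.25
tool_pos: [0.4265, 0.1975, 0.2374]
orientation: [[-0.007, 0.22, -0.975], [-0.0, -0.975, -0.22], [-1.0, -0.001, 0.007]]
contact_force: [0.8, 0.4, 1.8]
width: 1.001
```

```bash
python3 - <<'E'
from bench import readout,optics
import cv2,pickle
s=readout.get_state();print(s['time'],s['q'],s['tool_pos'],s['contact_force'])
d={}
for n in ('wrist',):
    w=optics.get_image(n); d[n]=w; cv2.imwrite(f'pics/{n}2.png',w['frame'][:,:,::-1])
pickle.dump(d,open('d2.pkl','wb'))
E
```

```text
3.25 [ 47.4900323   -4.49135795 -71.08678327 104.94464498  -4.51075742
  76.94221761 -99.77783703] [0.42646389 0.19748036 0.2373982 ] [0.82740266 0.3576951  1.76511879]
```

View pics/wrist2.png

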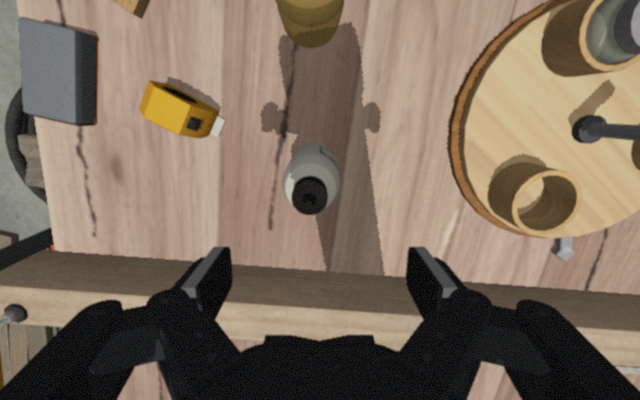

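The cap is at (309,196), between the finger directions but nearer the top of the view, as the camera's tilt would give. I'll measure the bottle's position from here.

```bash
python3 - <<'E'
import pickle,cv2
from h import *
from bench import readout
W=pickle.load(open('d2.pkl','rb'))['wrist']
w=W['frame']; cv2.imwrite('pics/wc.png',cv2.resize(w[130:230,260:360,::-1],None,fx=6,fy=6,interpolation=cv2.INTER_CUBIC))
g=w[150:225,270:350].max(2)<60
ys,xs=np.nonzero(g); print(xs.min()+270,xs.max()+270,ys.min()+150,ys.max()+150,xs.mean()+270,ys.mean()+150)
for z in (.13,.14,.15,.16): print(z,plane(W,308.5,198,z))
s=readout.get_state(); print(s['tool_pos'])
E
```

```text
293 326 177 213 309.58508604206503 195.14627151051624
0.13 [0.42149133 0.20746258 0.13      ]
0.14 [0.42449926 0.20775825 0.14      ]
0.15 [0.42750719 0.20805393 0.15      ]
0.16 [0.43051512 0.20834961 0.16      ]
[0.42813212 0.19852233 0.23990365]
```

View pics/wc.png

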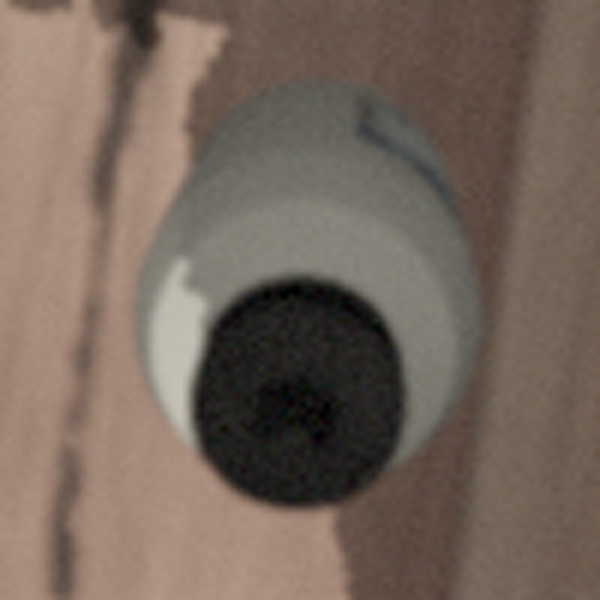

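Emit:
arm_command(
  rows=[0,-0.024,-0.009,0,0,0,0,0.13,-0.024,-0.009,0,0,0,0,0.26,-0.024,-0.009,0,0,0,0,0.35,-0.024,-0.009,0,0,0,0,0.4,-0.024,-0.009,0,0,0,0,0.4,-0.024,-0.009,0,0,0,0],
)

```text
time: 4.05
tool_pos: [0.4296, 0.2084, 0.1208]
orientation: [[-0.0, 0.223, -0.975], [0.001, -0.975, -0.223], [-1.0, -0.001, -0.0]]
contact_force: [-0.3, 0.2, 0.1]
width: 1.003
```

```bash
python3 - <<'E'
from bench import readout,optics
import cv2,pickle
d={}
for n in ('wrist','scene'):
    w=optics.get_image(n); d[n]=w
cv2.imwrite('pics/w3.png',d['wrist']['frame'][:,:,::-1])
cv2.imwrite('pics/s3.png',cv2.resize(d['scene']['frame'][140:300,220:420,::-1],None,fx=3.5,fy=3.5))
s=readout.get_state();print(s['time'],s['q'],s['tool_pos'],s['contact_force'])
E
```

```text
4.15 [  38.77174825   11.50077481  -72.32395611  112.9031574    12.24433311
   63.96026996 -115.76683212] [0.43023318 0.20866333 0.12167874] [-0.46370587  0.10341056 -0.38222923]
```

View pics/w3.png

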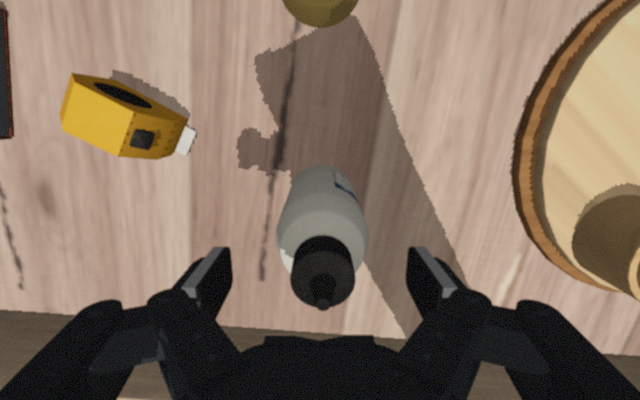

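View pics/s3.png

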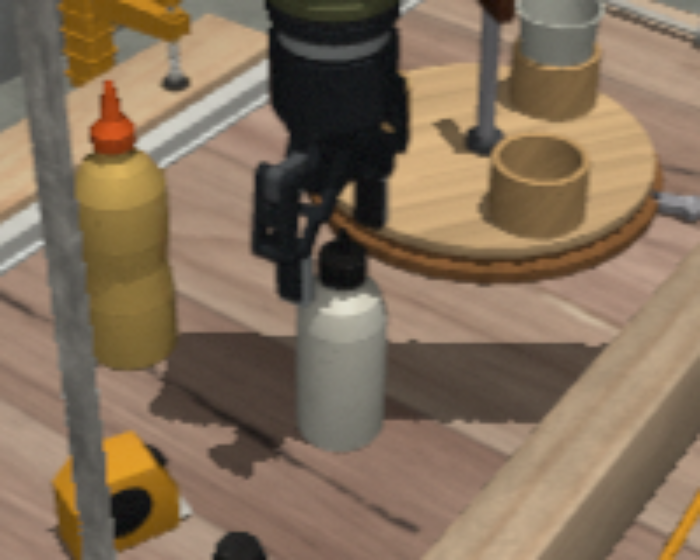

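```bash
python3 - <<'E'
from bench import readout,optics
from h import *
W=optics.get_image('wrist'); s=readout.get_state(); p=s['tool_pos']
print(p, W['eye'])
for z in (.124,.135,.146,.16): print(z,proj(W,(p[0],p[1],z)))
for (u,v),z in {(322,305):.16,(322,297):.150}.items(): print(plane(W,u,v,z))
w=W['frame'];cv2.imwrite('pics/wd.png',cv2.resize(w[150:330,230:410,::-1],None,fx=3.3,fy=3.3,interpolation=cv2.INTER_CUBIC))
E
```

```text
[0.43026834 0.20856633 0.1217295 ] [0.49921226 0.22608536 0.26535504]
0.124 [322.04802351 252.88019397]
0.135 [322.28884375 263.10384104]
0.146 [322.5675253  274.93483089]
0.16 [322.99262251 292.98166848]
[0.42458723 0.2076699  0.16      ]
[0.42159638 0.20686891 0.15      ]
```

View pics/wd.png

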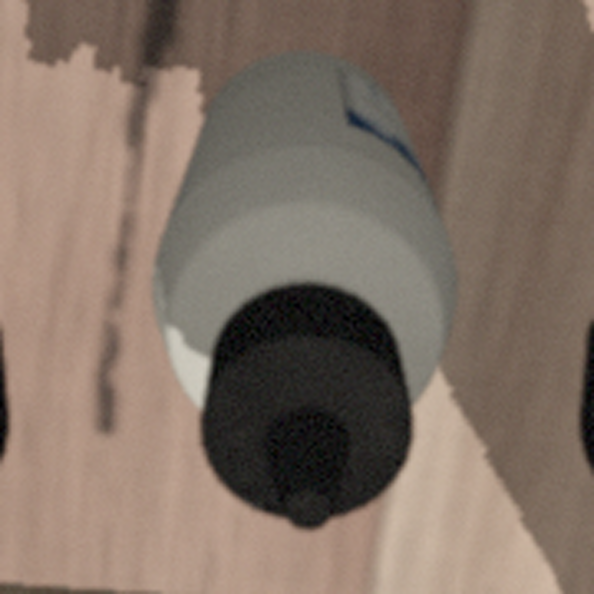

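Emit:
arm_command(
  rows=[0.008,-0.003,0.015,0,0,0,0,0.016,-0.003,0.015,0,0,0,0,0.016,-0.003,0.015,0,0,0,120,0.016,-0.003,0.015,0,0,0,255,0.016,-0.003,0.015,0,0,0,255,0.016,-0.003,0.015,0,0,0,255,0.016,-0.003,0.015,0,0,0,255,0.016,-0.003,0.015,0,0,0,255],
  squeeze=60,
)

```text
time: 5.2
tool_pos: [0.426, 0.2064, 0.117]
orientation: [[0.002, 0.222, -0.975], [-0.003, -0.975, -0.222], [-1.0, 0.004, -0.001]]
contact_force: [-1.3, -5.2, 12.6]
width: 0.342
```

```bash
python3 - <<'E'
from bench import readout,optics
from h import *
W=optics.get_image('wrist'); s=readout.get_state(); p=s['tool_pos']
print(p,s['width'],s['contact_force'],s['q'])
w=W['frame'];cv2.imwrite('pics/w4.png',w[:,:,::-1])
S=optics.get_image('scene')
cv2.imwrite('pics/s4.png',cv2.resize(S['frame'][140:300,220:420,::-1],None,fx=3.5,fy=3.5))
E
```

```text
[0.42599967 0.20641857 0.11696084] 0.34010303143984655 [-1.49491128 -5.41905398 12.70966526] [  38.97854829   11.12119168  -72.41319928  113.69174428   12.11536715
   63.45327245 -115.76963641]
```

View pics/w4.png

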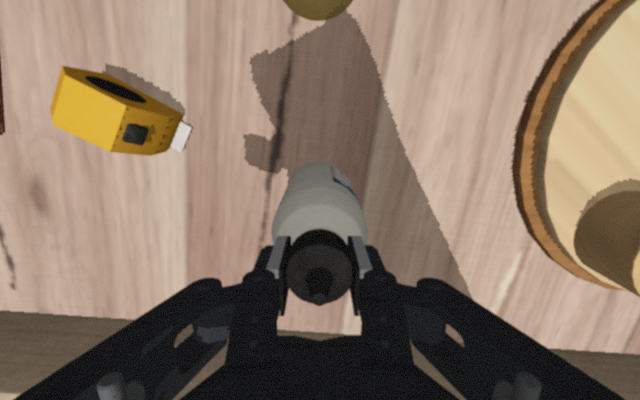

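View pics/s4.png

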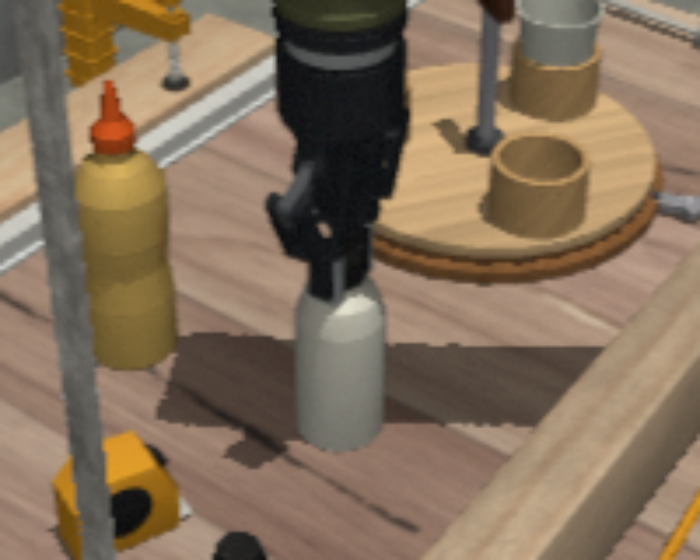

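The grip holds: the opening of about 29 mm matches the tapered cap, and the bottle is upright. Lifting.

Emit:
arm_command(
  rows=[-0.05,0,0,0,0,0,255,-0.12,0,0,0,0,0,255,-0.25,0,0,0,0,0,255,-0.39,0,0,0,0,0,255,-0.39,0,0,0,0,0,255,-0.39,0,0,0,0,0,255],
  squeeze=90,
)

```text
time: 6.05
tool_pos: [0.4236, 0.2075, 0.2313]
orientation: [[-0.002, 0.223, -0.975], [-0.001, -0.975, -0.223], [-1.0, 0.001, 0.002]]
contact_force: [-0.0, -0.3, -4.0]
width: 0.334
```

```bash
python3 - <<'E'
from bench import readout,optics
from h import *
W=optics.get_image('wrist'); s=readout.get_state(); p=s['tool_pos']
print(s['time'],p,s['width'],s['contact_force'],s['q'])
w=W['frame'];cv2.imwrite('pics/w5.png',w[:,:,::-1])
S=optics.get_image('scene')
cv2.imwrite('pics/s5.png',cv2.resize(S['frame'][100:260,220:420,::-1],None,fx=3.5,fy=3.5))
E
```

```text
6.1 [0.42330641 0.20745056 0.2308891 ] 0.3336375651261599 [ 0.59332177  1.27154088 -4.95936855] [  49.00082337   -4.417493    -73.92048184  105.46706131   -4.39751962
   75.96327886 -100.90078803]
```

View pics/w5.png

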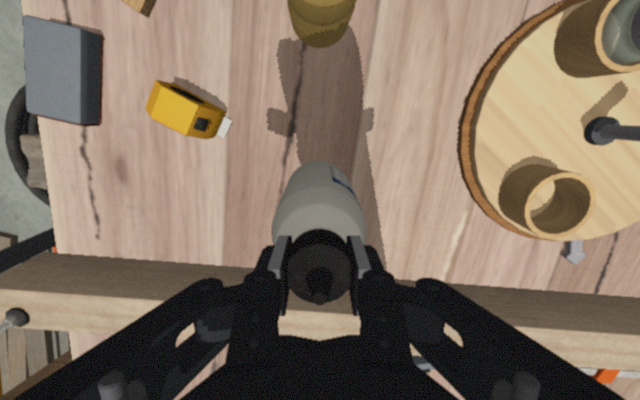

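View pics/s5.png

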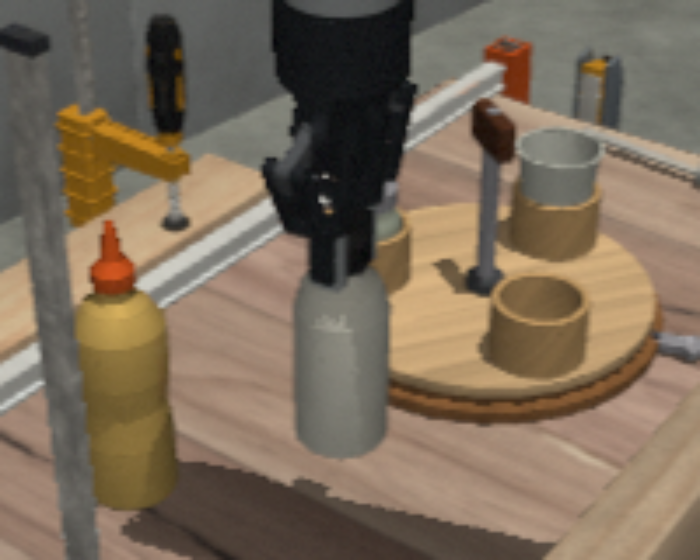

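The bottle hangs upright and clear of everything. Now its offset in the hand and the ring position, both from the wrist camera.

```bash
python3 - <<'E'
from bench import readout,optics
from h import *
import pickle
W=optics.get_image('wrist');T=optics.get_image('top'); s=readout.get_state(); p=s['tool_pos']
pickle.dump((W,T,s),open('d6.pkl','wb'));print(p)
cv2.imwrite('pics/w6a.png',cv2.resize(W['frame'][150:260,480:610,::-1],None,fx=6,fy=6,interpolation=cv2.INTER_CUBIC))
cv2.imwrite('pics/w6b.png',cv2.resize(W['frame'][150:310,260:380,::-1],None,fx=3.7,fy=3.7,interpolation=cv2.INTER_CUBIC))
E
```

```text
[0.42351194 0.20777934 0.23115374]
```

View pics/w6a.png

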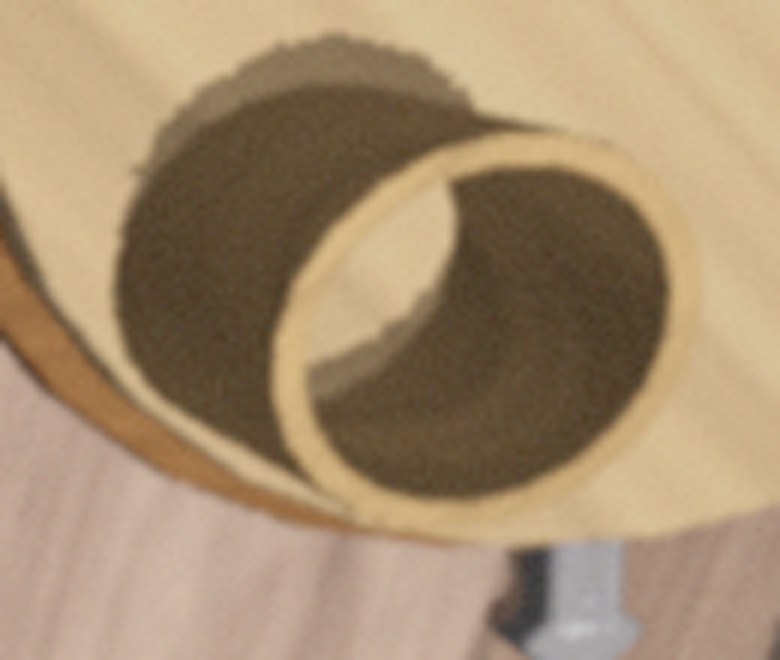

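View pics/w6b.png

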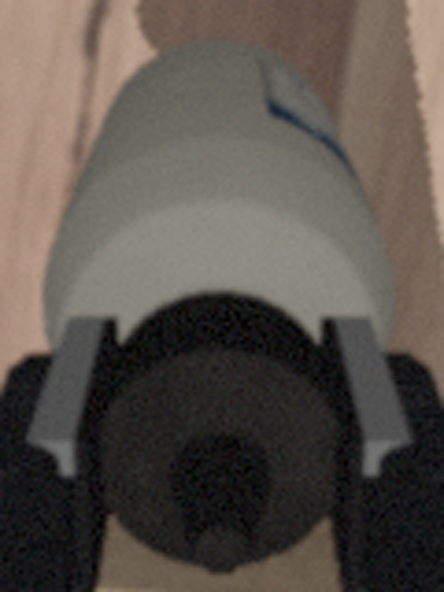

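```bash
python3 - <<'E'
from h import *
import pickle
from scipy.optimize import least_squares
W,T,s=pickle.load(open('d6.pkl','rb'));p=s['tool_pos'];R=s['orientation']
def fit(pts,z,off,k):
    P=np.array([plane(W,(x+.5)/k-.5+off[0],(y+.5)/k-.5+off[1],z)[:2] for x,y in pts])
    r=least_squares(lambda q:np.hypot(*(P-q[:2]).T)-q[2],[*P.mean(0),.03]); print(r.x.round(4),(r.fun*1000).round(1)); return r.x
print('inner');fit([(300,365),(312,320),(345,265),(395,215),(450,182),(520,168),(585,170),(640,205),(668,270),(655,340),(610,420),(550,470),(470,497),(400,487),(345,455),(315,415)],.08,(480,150),6)
print('outer');fit([(275,350),(290,300),(335,230),(395,178),(460,147),(540,132),(620,150),(675,195),(700,270),(680,360),(620,440),(550,490),(460,522),(380,520),(310,480),(280,415)],.08,(480,150),6)
z=p[2]-.117
tip=plane(W,218.5/3.7-.5+260,545.5/3.7-.5+150,z+.16); print('tip',tip,'tool off',R.T@(tip-p))
cap=lambda zz:plane(W,222/3.7-.5+260,455/3.7-.5+150,z+zz)
for zz in (.138,.14,.142,.145): print(zz,R.T@(cap(zz)-p))
# body silhouette left/right edges
for nm,pt in (('pads tip mid',(222,330)),): pass
cv2.imwrite('pics/t6.png',cv2.resize(T['frame'][150:290,210:440,::-1],None,fx=3.4,fy=3.4,interpolation=cv2.INTER_CUBIC))
print(p, proj(T,p), proj(T,(p[0],p[1],z)))
E
```

```text
inner
[ 0.4568 -0.0431  0.0305] [ 1.3  0.5 -0.4 -0.7 -0.4 -0.7  0.6  0.8  0.5 -0.7 -0.4  0.2  0.3 -0.6
 -0.5  0.1]
outer
[ 0.4568 -0.0427  0.0359] [ 0.1 -0.2 -0.5 -0.5 -0.5  0.1  0.4  0.8  0.7 -0.  -1.  -1.1 -0.1  0.8
  1.1  0. ]
tip [0.42468718 0.20958491 0.27415374] tool off [-0.04300251 -0.00154155 -0.00143144]
0.138 [-0.02099697 -0.00109754  0.0007279 ]
0.14 [-0.0230002  -0.00110443 -0.00045181]
0.142 [-0.02500342 -0.00111133 -0.00163152]
0.145 [-0.02800826 -0.00112167 -0.00340109]
[0.42351194 0.20777934 0.23115374] [261.44974783 227.92511859] [268.77111518 247.41935257]
```

View pics/t6.png

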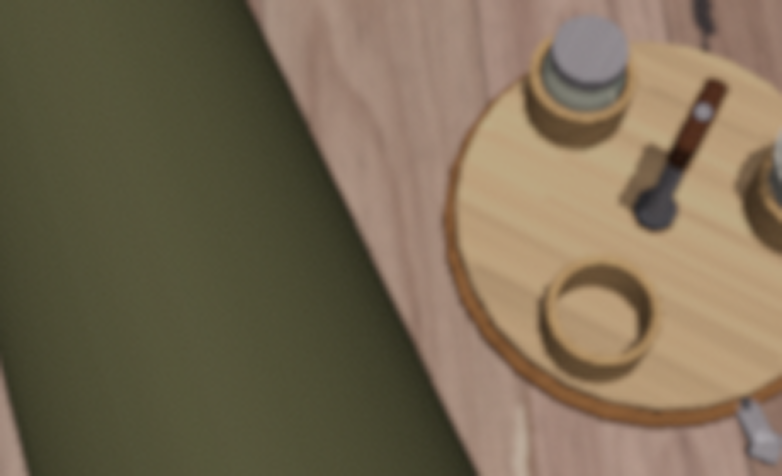

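Emit:
arm_command(
  rows=[0,0.12,0.012,0.06,0,0,255,0,0.24,0.024,0.12,0,0,255,0,0.36,0.036,0.18,0,0,255,0,0.48,0.048,0.25,0,0,255,0,0.6,0.06,0.31,0,0,255,0,0.72,0.072,0.38,0,0,255,0,0.8,0.08,0.42,0,0,255,0,0.836,0.084,0.438,0,0,255],
)

```text
time: 7.25
tool_pos: [0.4557, -0.043, 0.2319]
orientation: [[-0.001, -0.449, -0.894], [0.002, -0.894, 0.449], [-1.0, -0.001, 0.002]]
contact_force: [0.7, 0.9, -3.5]
width: 0.333
```

Emit:
arm_command(
  rows=[0,0,0,0,0,0,255,0,0,0,0,0,0,255],
)

```text
time: 7.5
tool_pos: [0.4559, -0.0405, 0.2324]
orientation: [[-0.0, -0.444, -0.896], [0.0, -0.896, 0.444], [-1.0, -0.0, 0.0]]
contact_force: [-0.3, -0.8, -5.5]
width: 0.326
```

```bash
cat > look.py <<'E'
import sys
from bench import readout,optics
from h import *
k=sys.argv[1]; d={}
for n in sys.argv[2:]:
    d[n]=optics.get_image(n); cv2.imwrite(f'pics/{n}{k}.png',d[n]['frame'][:,:,::-1])
s=readout.get_state(); d['s']=s; pickle.dump(d,open(f'd{k}.pkl','wb'))
o=s['orientation']
print(s['time'],s['tool_pos'].round(4),'yaw',np.degrees(np.arctan2(o[1,1],o[0,1])).round(2),'w',s['width'],'F',s['contact_force'].round(1),'M',s['torque'].round(2),'q',s['q'].round(1)); print(o.round(4).tolist())
E
python3 look.py 7 wrist scene top
```

```text
7.65 [ 0.4559 -0.0411  0.2326] yaw -116.41 w 0.33136945332249834 F [ 0.2 -1.  -2.9] M [0.02 0.03 0.  ] q [  63.6   -6.2  -57.1  107.3   -5.3   76.1 -108.6]
[[0.0001, -0.4449, -0.8956], [-0.0004, -0.8956, 0.4449], [-1.0, 0.0003, -0.0003]]
```

View pics/wrist7.png

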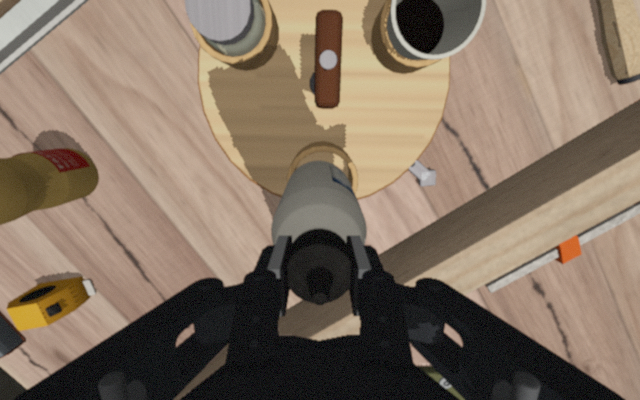

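View pics/scene7.png

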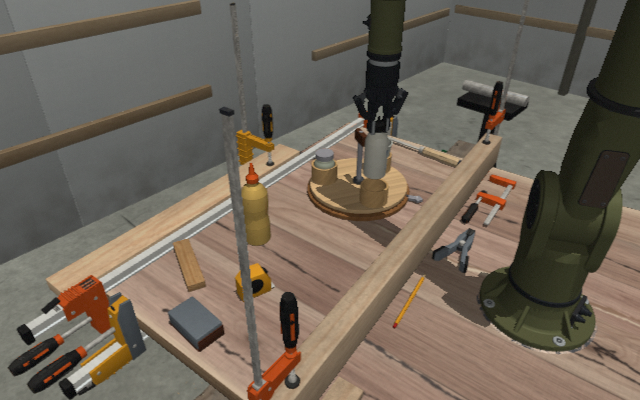

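View pics/top7.png

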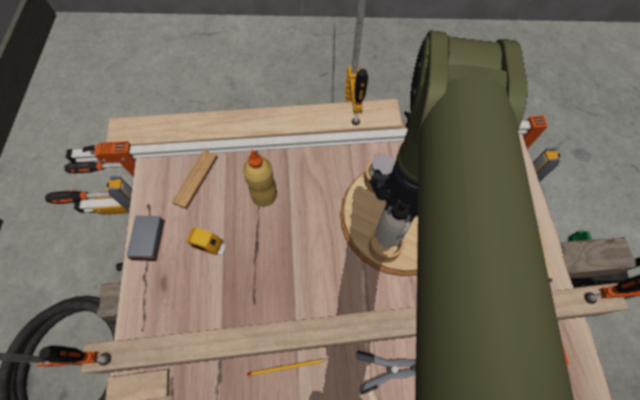

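Emit:
arm_command(
  rows=[0.04,0,0,0,0,0,255,0.08,0,0,0,0,0,255,0.08,0,0,0,0,0,255],
)

```text
time: 8.02
tool_pos: [0.4547, -0.0419, 0.207]
orientation: [[-0.003, -0.447, -0.895], [0.001, -0.895, 0.447], [-1.0, 0.0, 0.003]]
contact_force: [0.1, -0.1, -4.8]
width: 0.33
```

```bash
python3 look.py 8 wrist scene top; python3 - <<'E'
from h import *
d=pickle.load(open('d8.pkl','rb'))
cv2.imwrite('pics/w8c.png',cv2.resize(d['wrist']['frame'][110:310,250:390,::-1],None,fx=4,fy=4,interpolation=cv2.INTER_CUBIC)[:600])
a=cv2.resize(d['scene']['frame'][110:230,310:420,::-1],None,fx=4,fy=4,interpolation=cv2.INTER_CUBIC)
b=cv2.resize(d['top']['frame'][170:290,335:420,::-1],None,fx=4,fy=4,interpolation=cv2.INTER_CUBIC)
cv2.imwrite('pics/st8.png',np.hstack([a,b]))
p=d['s']['tool_pos']; R=d['s']['orientation']
W=d['wrist']
E
```

```text
8.175 [ 0.456  -0.0421  0.2086] yaw -116.54 w 0.3322757467062633 F [-0.7 -1.5 -3.9] M [-0.04  0.03 -0.01] q [  63.5   -4.6  -57.9  109.3   -4.1   73.2 -109.7]
[[0.0002, -0.4468, -0.8947], [0.0001, -0.8947, 0.4468], [-1.0, -0.0002, -0.0001]]
```

View pics/w8c.png

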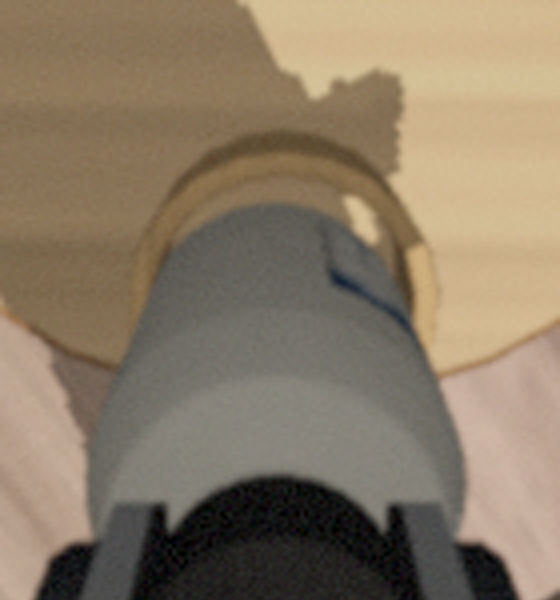

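View pics/st8.png

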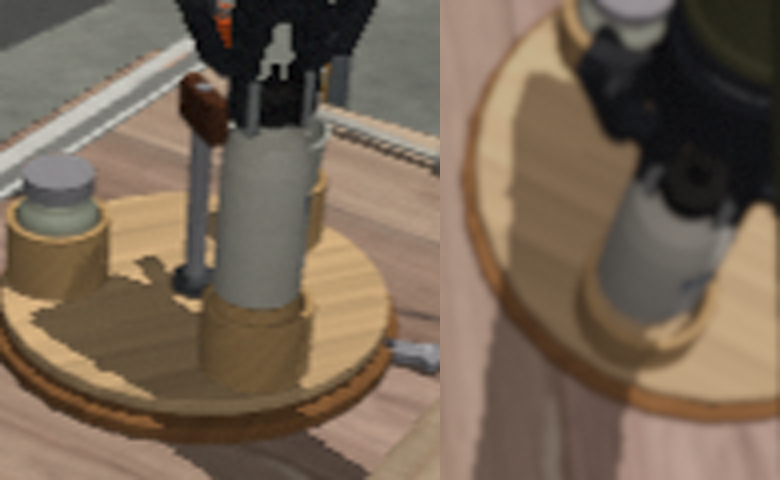

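```bash
python3 - <<'E'
from h import *
from scipy.optimize import least_squares
d=pickle.load(open('d8.pkl','rb'));p=d['s']['tool_pos'];R=d['s']['orientation']
def fit(im,pts,z,off,k,R0=None):
    P=np.array([plane(im,(x+.5)/k-.5+off[0],(y+.5)/k-.5+off[1],z)[:2] for x,y in pts])
    r=least_squares(lambda q:np.hypot(*(P-q[:2]).T)-R0,P.mean(0)+(0,0)); print(r.x.round(4),(r.fun*1000).round(1),'tool',(R.T@(np.r_[r.x,0]-[p[0],p[1],0])*1000).round(1))
W,S,T=d['wrist'],d['scene'],d['top']
fit(W,[(135,285),(140,255),(155,222),(185,180),(420,240),(435,270),(437,300)],.08,(250,110),4,.037)
fit(W,[(172,250),(190,228),(220,210),(255,203),(290,204),(325,218)],p[2]-.117,(250,110),4,.029)
# scene
print('scene'); o=(310,110)
fit(S,[(203,318),(215,333),(312,315),(300,333)],.08,o,4,.037)
fit(S,[(216,283),(225,297),(245,305),(270,306),(290,300),(300,285)],p[2]-.117,o,4,.029)
print('top'); o=(335-110,170)
fit(T,[(580,295),(583,320),(600,345),(625,360),(655,366),(690,350),(708,330)],.08,o,4,.037)
fit(T,[(598,275),(605,295),(625,318),(650,322),(680,315)],p[2]-.117,o,4,.029)
E
```

```text
[ 0.4556 -0.0427] [-1.5 -0.8 -0.3  1.5 -0.9 -0.1 -0.7] tool [-0.   0.7  0.1]
[ 0.4561 -0.0391] [-0.6  0.2  0.4  0.1  0.1 -0.5] tool [ 0.  -2.7  1.2]
scene
[ 0.4475 -0.0325] [-1.6  1.1 -0.5 -0.4] tool [-0.  -4.8 11.9]
[ 0.4569 -0.0462] [-1.9  0.   0.5  0.1 -0.4 -1.5] tool [-0.   3.3 -2.7]
top
[ 0.4484 -0.0404] [-1.3 -0.   0.3  0.1  0.8 -1.1 -0.5] tool [-0.   1.8  7.5]
[ 0.4599 -0.0413] [-0.7 -0.4  1.4 -0.4 -0.7] tool [ 0.  -2.4 -3.1]
```

Emit:
arm_command(
  rows=[0,0.004,0,0,0,0,255,0.015,0.004,0,0,0,0,255,0.03,0.004,0,0,0,0,255,0.045,0.004,0,0,0,0,255,0.05,0.004,0,0,0,0,255],
)

```text
time: 8.8
tool_pos: [0.455, -0.0432, 0.193]
orientation: [[-0.001, -0.447, -0.895], [0.0, -0.895, 0.447], [-1.0, 0.0, 0.001]]
contact_force: [0.2, 0.8, -3.0]
width: 0.332
```

```bash
python3 look.py 9 wrist scene; python3 - <<'E'
from h import *
d=pickle.load(open('d9.pkl','rb'))
b=cv2.resize(d['wrist']['frame'][110:230,250:390,::-1],None,fx=4,fy=4,interpolation=cv2.INTER_CUBIC)
a=cv2.resize(d['scene']['frame'][110:230,330:390,::-1],None,fx=4,fy=4,interpolation=cv2.INTER_CUBIC)
cv2.imwrite('pics/st9.png',np.hstack([a,b]))
E
```

```text
8.9 [ 0.4552 -0.0432  0.1933] yaw -116.53 w 0.33259502822769 F [ 0.3  0.5 -3.2] M [ 0.02 -0.05  0.03] q [  63.4   -3.6  -58.4  110.5   -3.3   71.4 -110.4]
[[-0.0004, -0.4467, -0.8947], [0.0002, -0.8947, 0.4467], [-1.0, 0.0, 0.0004]]
```

View pics/st9.png

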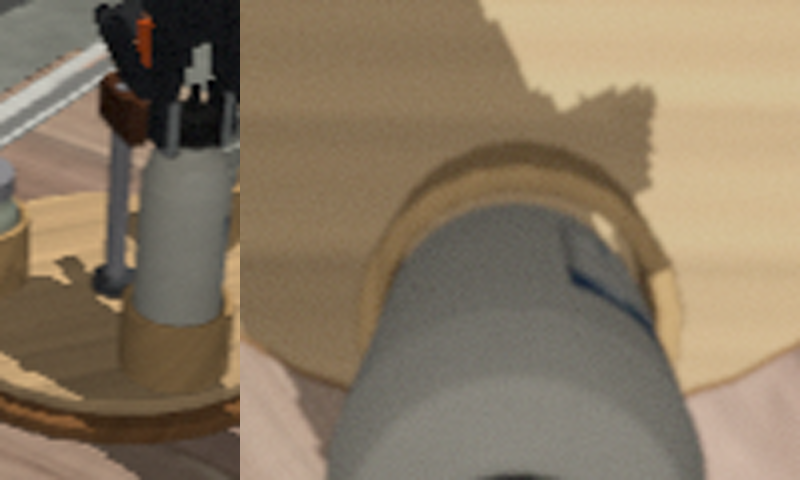

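Emit:
arm_command(
  rows=[0.01,0.001,0,0,0,0,255,0.02,0.001,0,0,0,0,255,0.03,0.001,0,0,0,0,255],
)

```text
time: 9.28
tool_pos: [0.4551, -0.0435, 0.1843]
orientation: [[-0.0, -0.447, -0.895], [-0.0, -0.895, 0.447], [-1.0, 0.0, 0.0]]
contact_force: [0.3, -0.7, -3.4]
width: 0.331
```

```bash
python3 look.py 10 wrist scene; python3 - <<'E'
from h import *
d=pickle.load(open('d10.pkl','rb'))
b=cv2.resize(d['wrist']['frame'][110:230,250:390,::-1],None,fx=4,fy=4,interpolation=cv2.INTER_CUBIC)
a=cv2.resize(d['scene']['frame'][110:230,330:390,::-1],None,fx=4,fy=4,interpolation=cv2.INTER_CUBIC)
cv2.imwrite('pics/st10.png',np.hstack([a,b]))
E
```

```text
9.375 [ 0.4549 -0.0435  0.1841] yaw -116.54 w 0.32984067295273656 F [-0.2  0.5 -4. ] M [-0.01  0.03 -0.  ] q [  63.3   -2.9  -58.6  111.3   -2.7   70.3 -111. ]
[[-0.0007, -0.4468, -0.8946], [0.0002, -0.8946, 0.4468], [-1.0, 0.0001, 0.0007]]
```

View pics/st10.png

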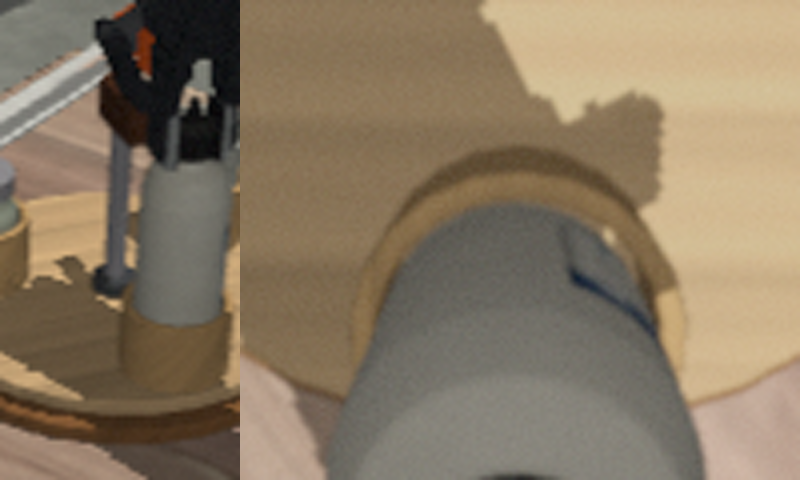

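The bottle has entered the ring by about 13 mm with only its own weight on the wrist. Lowering on.

Emit:
arm_command(
  rows=[0.02,0,0,0,0,0,255,0.04,0,0,0,0,0,255,0.06,0,0,0,0,0,255,0.08,0,0,0,0,0,255,0.1,0,0,0,0,0,255,0.1,0,0,0,0,0,255],
)

```text
time: 10.12
tool_pos: [0.4547, -0.0434, 0.1539]
orientation: [[-0.001, -0.447, -0.895], [0.001, -0.895, 0.447], [-1.0, 0.0, 0.001]]
contact_force: [0.2, -0.6, -3.9]
width: 0.33
```

```bash
python3 look.py 11
```

```text
10.125 [ 0.4547 -0.0434  0.1539] yaw -116.53 w 0.3304953052593923 F [ 0.2 -0.6 -3.9] M [-0.   -0.02  0.02] q [  62.7   -0.2  -59.5  113.5   -0.2   66.7 -113.3]
[[-0.0011, -0.4467, -0.8947], [0.0005, -0.8947, 0.4467], [-1.0, 0.0, 0.0012]]
```

Nearly free. About 7 mm to go, in small steps until contact.

Emit:
arm_command(
  rows=[0.008,0,0,0,0,0,255,0.015,0,0,0,0,0,255,0.02,0,0,0,0,0,255,0.022,0,0,0,0,0,255,0.024,0,0,0,0,0,255],
)

```text
time: 10.75
tool_pos: [0.4552, -0.0435, 0.1473]
orientation: [[0.0, -0.447, -0.895], [-0.0, -0.895, 0.447], [-1.0, 0.0, -0.0]]
contact_force: [-1.2, -0.2, -2.4]
width: 0.331
```

Emit:
arm_command(
  rows=[0.002,0,0,0,0,0,255,0.004,0,0,0,0,0,255,0.006,0,0,0,0,0,255],
)

```text
time: 11.12
tool_pos: [0.4562, -0.0435, 0.1472]
orientation: [[0.001, -0.447, -0.895], [-0.001, -0.895, 0.447], [-1.0, 0.0, -0.001]]
contact_force: [-4.3, 1.5, 13.7]
width: 0.334
```

The wrist force turned to +13.7 N at TCP z 0.147, exactly where the underside should meet the 30 mm tray. Easing the push and opening.

Emit:
arm_command(
  rows=[-0.003,0,0,0,0,0,255,-0.003,0,0,0,0,0,140,-0.003,0,0,0,0,0,60,-0.003,0,0,0,0,0,0,-0.003,0,0,0,0,0,0,-0.003,0,0,0,0,0,0],
)

```text
time: 11.88
tool_pos: [0.4552, -0.0435, 0.1464]
orientation: [[-0.0, -0.447, -0.895], [-0.0, -0.895, 0.447], [-1.0, 0.0, -0.0]]
contact_force: [0.0, 0.3, 0.2]
width: 0.997
```

```bash
python3 look.py 12 wrist scene; python3 - <<'E'
from h import *
d=pickle.load(open('d12.pkl','rb'))
b=cv2.resize(d['wrist']['frame'][:,220:420,::-1],None,fx=1.5,fy=1.5)
a=cv2.resize(d['scene']['frame'][90:240,300:430,::-1],None,fx=3.5,fy=4)[:600]
cv2.imwrite('pics/st12.png',np.hstack([a,b]))
E
```

```text
11.975 [ 0.4552 -0.0435  0.1464] yaw -116.54 w 1.0012041290396148 F [ 0.3  0.4 -0.4] M [ 0.04 -0.03 -0.02] q [  62.5    0.6  -59.7  114.     0.6   65.7 -114. ]
[[-0.0, -0.4468, -0.8947], [-0.0, -0.8947, 0.4468], [-1.0, 0.0, 0.0]]
```

View pics/st12.png

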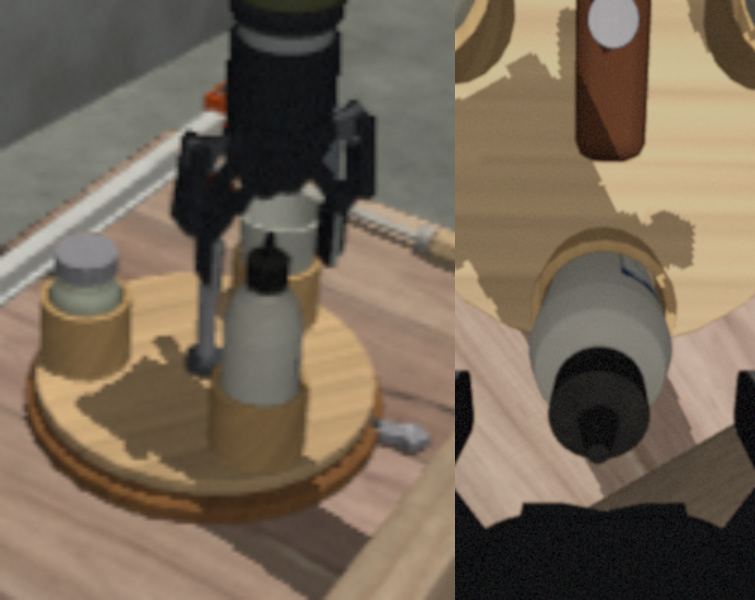

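The bottle stands upright in the ring, free of the fingers. Rising and moving over the knob.

Emit:
arm_command(
  rows=[-0.1,0,0,0,0,0,0,-0.25,0,0,0,0,0,0,-0.38,0,0,0,0,0,0,-0.38,0,0,0,0,0,0,-0.38,0,-0.15,0,0,0,0,-0.38,0.003,-0.33,0,0,0,0,-0.38,0.003,-0.33,0,0,0,0,-0.38,0.003,-0.33,0,0,0,0],
)

```text
time: 12.98
tool_pos: [0.5427, -0.0875, 0.2588]
orientation: [[-0.003, -0.446, -0.895], [0.003, -0.895, 0.446], [-1.0, -0.002, 0.004]]
contact_force: [-0.1, 0.6, 0.4]
width: 1.001
```

```bash
python3 look.py 13 wrist scene top
```

```text
13.125 [ 0.5427 -0.0874  0.2612] yaw -116.45 w 1.0016979432551631 F [-0.3  0.1  0.2] M [ 0.03  0.05 -0.  ] q [  61.3   12.9  -62.7   93.4   11.7   80.7 -119.1]
[[0.0008, -0.4454, -0.8953], [-0.0031, -0.8953, 0.4454], [-1.0, 0.0024, -0.0021]]
```

View pics/wrist13.png

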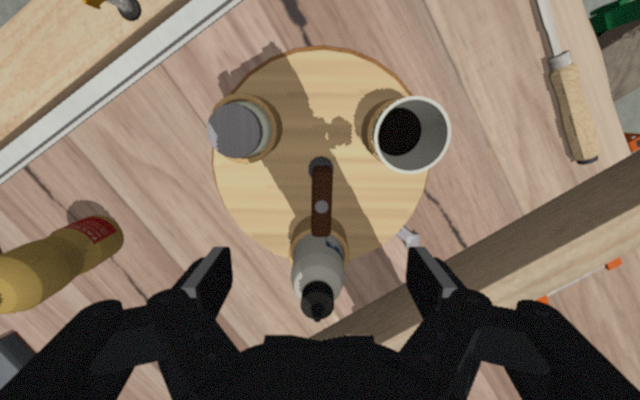

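View pics/top13.png

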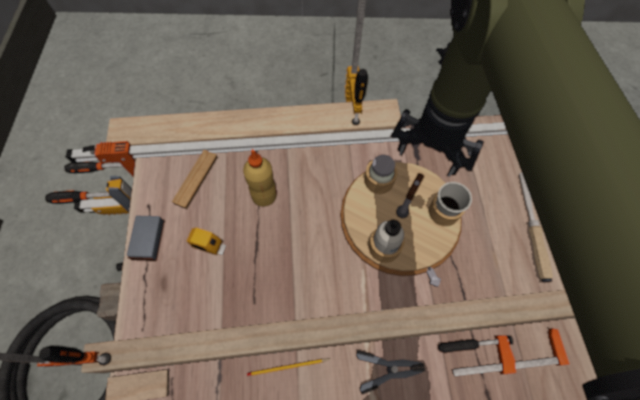

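The wrist view shows the knob at (321,206), its length upright between the fingers, with the bottle just below it. The pointer is at (408,238). I'll measure knob yaw, axis and pointer.

```bash
python3 - <<'E'
from h import *
from scipy.optimize import least_squares
d=pickle.load(open('d13.pkl','rb'));W,T,s=d['wrist'],d['top'],d['s']
cv2.imwrite('pics/w13c.png',cv2.resize(W['frame'][150:250,280:440,::-1],None,fx=5,fy=5,interpolation=cv2.INTER_CUBIC))
cv2.imwrite('pics/t13c.png',cv2.resize(T['frame'][150:290,335:470,::-1],None,fx=4.2,fy=4.2,interpolation=cv2.INTER_CUBIC))
# knob dark red mask
f=W['frame'].astype(int); m=((f[:,:,0]-f[:,:,2]>25)&(f[:,:,0]<140)&(f[:,:,0]>50)).astype(np.uint8); m[:,:300]=0;m[:,345:]=0;m[:155]=0;m[240:]=0
m=cv2.morphologyEx(m,cv2.MORPH_OPEN,np.ones((3,3)))
n,l,st,c=cv2.connectedComponentsWithStats(m); print(st,c)
E
```

```text
[[     0      0    640    400 253796]
 [   300    155     15     83    958]
 [   328    155      9     10     56]
 [   330    167     15     73    968]
 [   320    174      8     11     56]
 [   320    187      8      6     37]
 [   324    194      4      3     12]
 [   320    196      3      3      9]
 [   319    214      7      4     23]
 [   318    221      9     13     70]
 [   316    230      4      4     15]] [[319.47918407 199.49832149]
 [305.56889353 195.75365344]
 [332.07142857 159.55357143]
 [337.28202479 204.81198347]
 [323.44642857 179.01785714]
 [323.59459459 189.45945946]
 [325.5        195.        ]
 [321.         197.        ]
 [321.86956522 215.30434783]
 [322.75714286 226.07142857]
 [317.6        231.6       ]]
```

View pics/w13c.png

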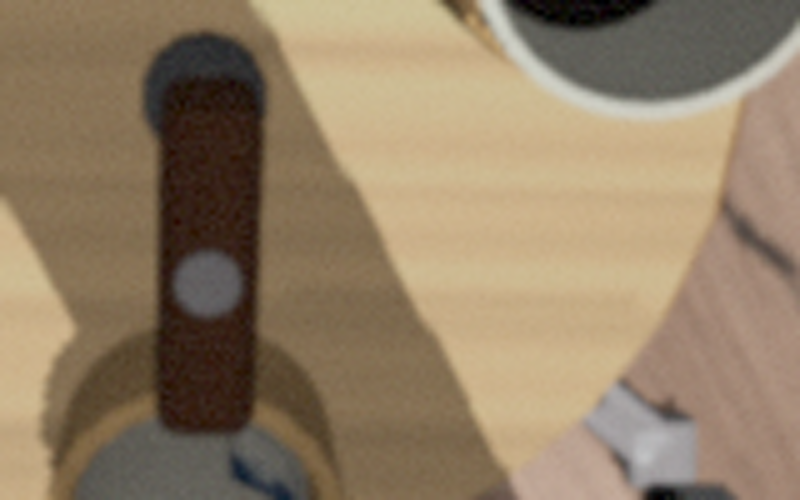

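View pics/t13c.png

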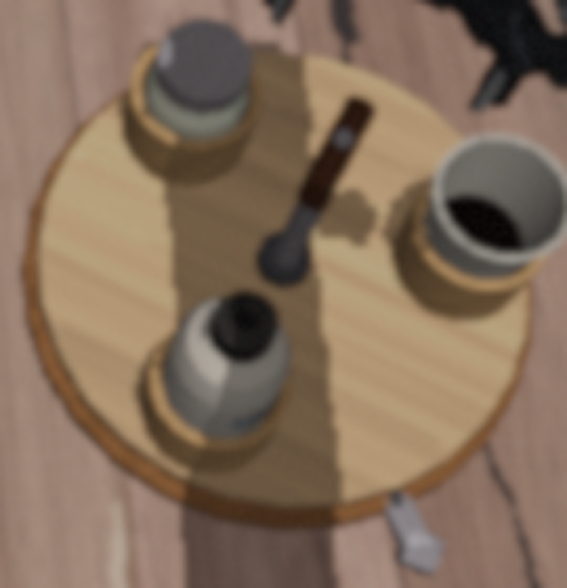

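```bash
python3 - <<'E'
from h import *
d=pickle.load(open('d13.pkl','rb'));W,T,s=d['wrist'],d['top'],d['s']
w=lambda x,y,z:plane(W,(x+.5)/5-.5+280,(y+.5)/5-.5+150,z)
t=lambda x,y,z:plane(T,(x+.5)/4.2-.5+335,(y+.5)/4.2-.5+150,z)
a=w(213,80,.187);b=w(204,432,.187);c=w(208,284,.187)
ang=lambda v:np.degrees(np.arctan2(v[1],v[0]))%360
print('knob',a,b,c,np.hypot(*(a-b)[:2]),ang(b-a))
a2=t(360,103,.187);b2=t(312,200,.175);c2=t(344,137,.187);print('top knob',a2,b2,c2,ang(b2-a2))
A=np.array([.543,-.0885])
for z in (.008,.013):
  for nm,P in dict(w1=w(615,405,z),w2=w(680,450,z),t1=t(398,497,z),t2=t(420,565,z),t3=t(412,530,z)).items(): print(z,nm,P,np.hypot(*(P[:2]-A)),ang(P[:2]-A))
print('post foot w',w(205,88,.035),'t',t(285,258,.035))
print('bottle tip',t(245,305,.19),'w?',plane(W,317,316,.19), ang(plane(W,317,316,.19)[:2]-A), ang(t(245,305,.19)[:2]-A))
E
```

```text
knob [ 0.57099666 -0.10267794  0.187     ] [ 0.52120806 -0.07648541  0.187     ] [ 0.54299121 -0.08798241  0.187     ] 0.05625791177721084 152.25227156006002
top knob [ 0.5638858  -0.09816649  0.187     ] [ 0.51718106 -0.07446522  0.175     ] [ 0.5452857  -0.08912873  0.187     ] 153.09355598216916
0.008 w1 [ 0.40485096 -0.15174555  0.008     ] 0.1519380062370404 204.59862040450744
0.008 w2 [ 0.38329579 -0.16338901  0.008     ] 0.1763910422114197 205.12296933835984
0.008 t1 [ 0.41747257 -0.14835611  0.008     ] 0.13906793287778524 205.49352777567512
0.008 t2 [ 0.38064066 -0.15698334  0.008     ] 0.17621158855755084 202.8700674902656
0.008 t3 [ 0.39949552 -0.15436866  0.008     ] 0.15789939031765154 204.6551579121817
0.013 w1 [ 0.40741213 -0.15131669  0.013     ] 0.14943228797374386 204.857883269396
0.013 w2 [ 0.38613048 -0.16281241  0.013     ] 0.173581048706517 205.3479035046411
0.013 t1 [ 0.41614088 -0.14700958  0.013     ] 0.13970185712864075 204.75995464207125
0.013 t2 [ 0.37951074 -0.15558955  0.013     ] 0.1767193947989361 202.31131508724744
0.013 t3 [ 0.39826231 -0.1529892   0.013     ] 0.15845458580952937 204.01579925633214
post foot w [ 0.54484196 -0.08917664  0.035     ] t [ 0.54537322 -0.08934787  0.035     ]
bottle tip [ 0.45669535 -0.03707431  0.19      ] w? [ 0.45757792 -0.04166028  0.19      ] 151.2626015994876 149.21088086097308
```

Emit:
arm_command(
  rows=[0.1,0.003,-0.004,0.013,0,0,0,0.2,0.003,-0.004,0.013,0,0,0,0.3,0.003,-0.004,0.013,0,0,0,0.36,0.003,-0.004,0.013,0,0,0,0.36,0.003,-0.004,0.013,0,0,0],
)

```text
time: 13.75
tool_pos: [0.5432, -0.0898, 0.1523]
orientation: [[-0.001, -0.465, -0.886], [-0.002, -0.886, 0.465], [-1.0, 0.002, 0.0]]
contact_force: [0.3, 0.7, 0.1]
width: 1.0
```

```bash
python3 look.py 14 wrist scene
```

```text
13.85 [ 0.5446 -0.0899  0.1537] yaw -117.69 w 0.9973264834734507 F [0.6 0.6 0.8] M [-0.    0.01  0.02] q [  58.1   18.5  -60.   101.5   17.1   69.8 -124.3]
[[0.0018, -0.4648, -0.8854], [-0.0014, -0.8854, 0.4648], [-1.0, 0.0004, -0.0023]]
```

View pics/wrist14.png

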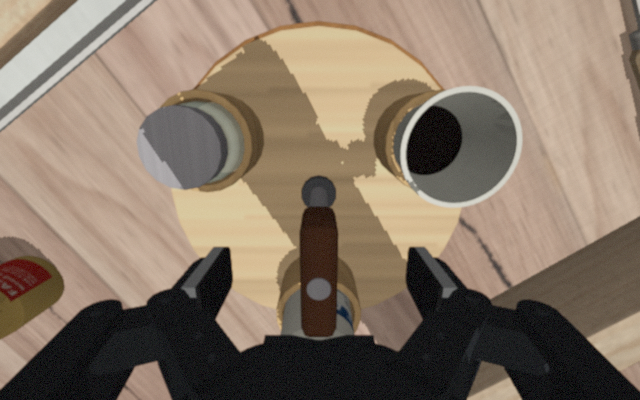

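View pics/scene14.png

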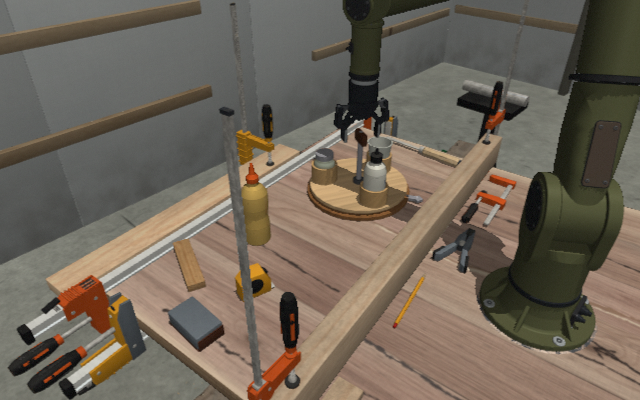

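The knob stands centred (column 319) and square between the fingers. Closing on it.

Emit:
arm_command(
  rows=[0,0,0,0,0,0,130,0,0,0,0,0,0,200,0,0,0,0,0,0,255,0,0,0,0,0,0,255,0,0,0,0,0,0,255,0,0,0,0,0,0,255],
  squeeze=60,
)

```text
time: 14.6
tool_pos: [0.544, -0.09, 0.1526]
orientation: [[-0.0, -0.465, -0.885], [-0.0, -0.885, 0.465], [-1.0, 0.0, -0.0]]
contact_force: [-1.1, -0.5, 3.4]
width: 0.179
```

```bash
python3 look.py 15 wrist
```

```text
14.65 [ 0.544  -0.09    0.1526] yaw -117.72 w 0.17954711823542802 F [-1.  -1.9  4.5] M [-0.1   0.21 -0.02] q [  58.1   18.6  -60.   101.5   17.1   69.8 -124.4]
[[-0.0001, -0.4651, -0.8853], [-0.0004, -0.8853, 0.4651], [-1.0, 0.0004, -0.0001]]
```

View pics/wrist15.png

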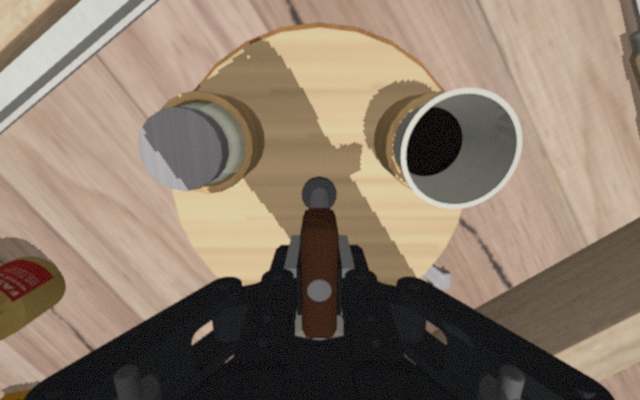

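Emit:
arm_command(
  rows=[0,0,0,-0.02,0,0,255,0,0,0,-0.06,0,0,255,0,0,0,-0.11,0,0,255,0,0,0,-0.16,0,0,255,0,0,0,-0.21,0,0,255,0,0,0,-0.26,0,0,255,0,0,0,-0.3,0,0,255,0,0,0,-0.32,0,0,255],
  squeeze=70,
)

```text
time: 15.65
tool_pos: [0.5441, -0.0898, 0.1527]
orientation: [[0.0, 0.021, -1.0], [-0.0, -1.0, -0.021], [-1.0, 0.0, -0.0]]
contact_force: [-2.3, 0.3, 5.9]
width: 0.18
```

```bash
python3 look.py 16
```

```text
15.65 [ 0.5441 -0.0898  0.1527] yaw -88.81 w 0.17976867320041356 F [-2.3  0.3  5.9] M [-0.06  0.36 -0.11] q [ 62.   21.2 -65.7 101.4  20.4  70.7 -98. ]
[[0.0001, 0.0208, -0.9998], [-0.0, -0.9998, -0.0208], [-1.0, 0.0, -0.0001]]
```

Emit:
arm_command(
  rows=[0,0,0,-0.02,0,0,255,0,0,0,-0.06,0,0,255,0,0,0,-0.11,0,0,255,0,0,0,-0.16,0,0,255,0,0,0,-0.2,0,0,255,0,0,0,-0.24,0,0,255,0,0,0,-0.255,0,0,255,0,0,0,-0.255,0,0,255],
)

```text
time: 16.65
tool_pos: [0.544, -0.0897, 0.1526]
orientation: [[-0.0, 0.408, -0.913], [0.0, -0.913, -0.408], [-1.0, -0.0, -0.0]]
contact_force: [-2.5, 0.1, 5.9]
width: 0.175
```

```bash
python3 look.py 17 wrist top scene; python3 - <<'E'
from h import *
d=pickle.load(open('d17.pkl','rb'))
cv2.imwrite('pics/t17c.png',cv2.resize(d['top']['frame'][150:290,335:470,::-1],None,fx=4.2,fy=4.2,interpolation=cv2.INTER_CUBIC))
cv2.imwrite('pics/s17c.png',cv2.resize(d['scene']['frame'][110:240,295:435,::-1],None,fx=4.5,fy=4.5,interpolation=cv2.INTER_CUBIC))
E
```

```text
16.8 [ 0.544  -0.0897  0.1526] yaw -65.93 w 0.18256483982061913 F [-2.2 -0.   6.5] M [-0.07  0.4  -0.04] q [ 64.9  23.9 -70.4 101.4  23.6  71.7 -77.6]
[[-0.0001, 0.4079, -0.913], [0.0001, -0.913, -0.4079], [-1.0, -0.0001, 0.0]]
```

View pics/wrist17.png

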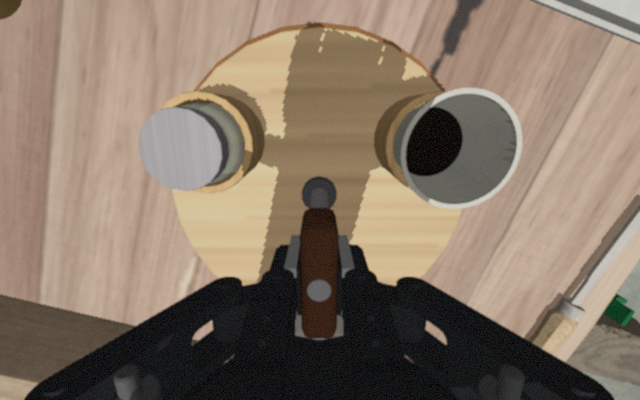

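View pics/t17c.png

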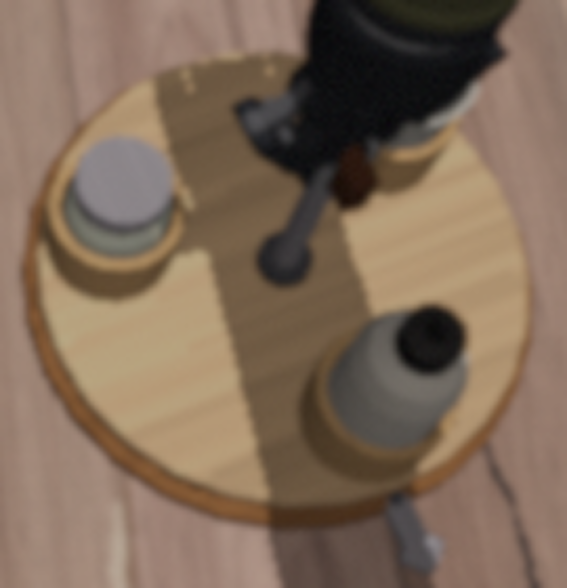

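View pics/s17c.png

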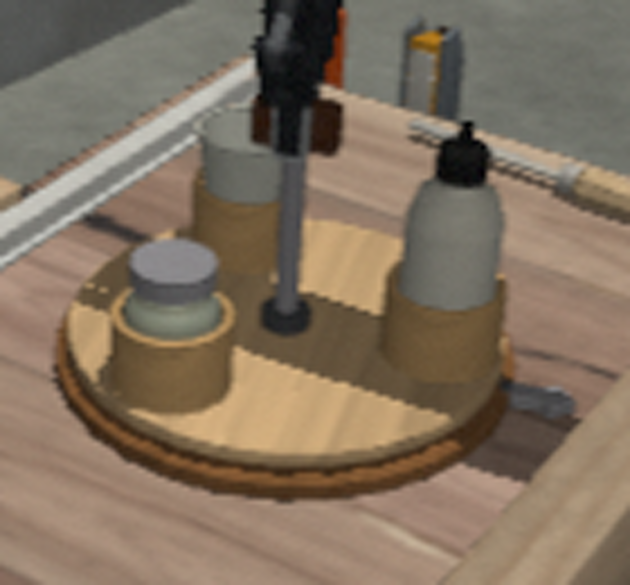

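The bottle is at the pointer. To refine the pointer direction, I'll measure its centre-line in several earlier wrist views.

```bash
python3 - <<'E'
from h import *
ims=[]
for k,(u,v) in {'1':(425,208),'7':(422,172),'13':(408,235),'6':(573,250)}.items():
    d=pickle.load(open(f'd{k}.pkl','rb')); W=d[0] if k=='6' else d['wrist']
    c=W['frame'][v-22:v+22,u-22:u+22,::-1]; ims.append(cv2.resize(c,(300,300),interpolation=cv2.INTER_CUBIC))
    print(k,u-22,v-22,300/44)
cv2.imwrite('pics/ptr.png',np.vstack([np.hstack(ims[:2]),np.hstack(ims[2:])]))
E
```

```text
1 403 186 6.818181818181818
7 400 150 6.818181818181818
13 386 213 6.818181818181818
6 551 228 6.818181818181818
```

View pics/ptr.png

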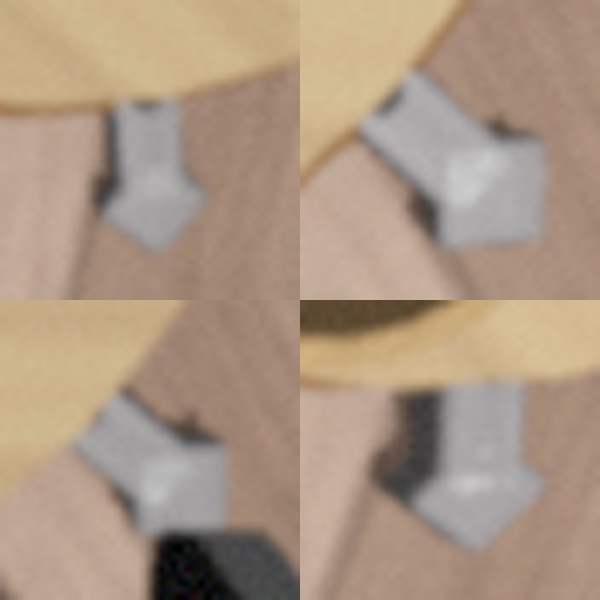

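```bash
python3 - <<'E'
from h import *
ang=lambda v:np.degrees(np.arctan2(v[1],v[0]))%360
k=300/44
for n,(o,tip,bar) in {'1':((403,186),(157,250),(148,108)),'7':((400,150),(243,240),(90,105)),'6':((551,228),(175,250),(184,92))}.items():
    d=pickle.load(open(f'd{n}.pkl','rb')); W=d[0] if n=='6' else d['wrist']
    for z in (.006,.012):
        g=lambda p:plane(W,(p[0]+.5)/k-.5+o[0],(p[1]+.5)/k-.5+o[1],z)[:2]
        t,b=g(tip),g(bar)
        for A in ((.5437,-.089),):
            A=np.array(A); print(n,z,t,np.hypot(*(t-A)).round(4),'tip ang',ang(t-A).round(2),'bar dir',ang(t-b).round(2))
# knob / post estimates of axis in current wrist view
d=pickle.load(open('d17.pkl','rb')); W=d['wrist']
print(plane(W,318.5,290,.187),plane(W,319,194,.033), d['s']['tool_pos'])
d=pickle.load(open('d7.pkl','rb')); print('d7 button',plane(d['wrist'],328,60,.187))
d=pickle.load(open('d1.pkl','rb')); print('d1 button',plane(d['wrist'],473,112,.187),'foot',plane(d['wrist'],310+(330.5)/3-.5,(338.5)/3-.5,.035))
E
```

```text
1 0.006 [ 0.37378309 -0.16558128] 0.1864 tip ang 204.26 bar dir 202.19
1 0.012 [ 0.37550055 -0.16279502] 0.1837 tip ang 203.69 bar dir 202.19
7 0.006 [ 0.37183307 -0.16499798] 0.1879 tip ang 203.85 bar dir 204.11
7 0.012 [ 0.37422939 -0.163464  ] 0.1851 tip ang 203.72 bar dir 204.11
6 0.006 [ 0.37305575 -0.17065568] 0.1892 tip ang 205.57 bar dir 203.99
6 0.012 [ 0.37501064 -0.1642046 ] 0.1847 tip ang 204.03 bar dir 203.99
[ 0.54260901 -0.08851756  0.187     ] [ 0.54232583 -0.08899754  0.033     ] [ 0.5440143  -0.0896744   0.15262948]
d7 button [ 0.5433692  -0.08832114  0.187     ]
d1 button [ 0.54373551 -0.08922247  0.187     ] foot [ 0.54294907 -0.08810368  0.035     ]
```

```bash
python3 - <<'E'
from h import *
d=pickle.load(open('d17.pkl','rb')); T=d['top']; A=np.array([.5437,-.089])
t=lambda x,y,z:plane(T,(x+.5)/4.2-.5+335,(y+.5)/4.2-.5+150,z)[:2]
for P in (t(433,322,.19),t(431,338,.17)): print(P,np.degrees(np.arctan2(*(P-A)[::-1]))%360,np.hypot(*(P-A)))
f=d['wrist']['frame'].astype(int)
for r in range(215,335,12):
    m=np.nonzero((f[r,295:345,0]-f[r,295:345,2]>18)&(f[r,295:345,0]<125))[0]+295
    print(r,m.min(),m.max(),(m.min()+m.max())/2)
cv2.imwrite('pics/wk.png',cv2.resize(d['wrist']['frame'][180:345,270:370,::-1],None,fx=3.6,fy=3.6,interpolation=cv2.INTER_CUBIC))
P=A+.098*np.array([np.cos(np.radians(203.9)),np.sin(np.radians(203.9))]); print(P)
print('expected tip px', (proj(T,(*P,.19))-[335,150])*4.2)
E
```

```text
[ 0.45069853 -0.12206899] 199.57410884647598 0.09870578138067947
[ 0.45029411 -0.12641413] 201.8287827783986 0.10062046309842881
215 303 335 319.0
227 301 337 319.0
239 301 336 318.5
251 301 337 319.0
263 301 336 318.5
275 301 336 318.5
287 302 335 318.5
299 302 335 318.5
311 302 336 319.0
323 302 335 318.5
[ 0.45410311 -0.12870388]
expected tip px [445.33301421 313.74229003]
```

View pics/wk.png

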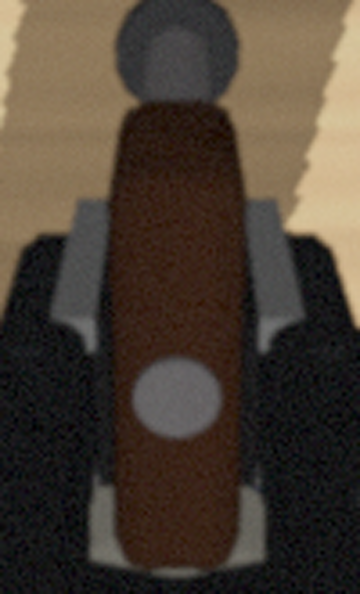

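The checks agree. The pointer direction is 203.7–204.0° in three views, with its tip at the stated 185 mm radius. The knob sits square in the jaws at 204.07°. I'll hold briefly, check that it is still, and hand in.

Emit:
arm_command(
  rows=[0,0,0,0,0,0,255,0,0,0,0,0,0,255,0,0,0,0,0,0,255,0,0,0,0,0,0,255],
)

```text
time: 17.3
tool_pos: [0.544, -0.0897, 0.1526]
orientation: [[-0.0, 0.408, -0.913], [-0.0, -0.913, -0.408], [-1.0, 0.0, 0.0]]
contact_force: [-2.2, -0.1, 5.4]
width: 0.179
```

```bash
python3 look.py 18 top wrist; python3 - <<'E'
from h import *
a=pickle.load(open('d17.pkl','rb'));b=pickle.load(open('d18.pkl','rb'))
for n in ('top','wrist'): print(n,np.abs(a[n]['frame'].astype(int)-b[n]['frame']).mean())
from bench import sign_off
print(sign_off())
E
```

```text
17.4 [ 0.544  -0.0897  0.1526] yaw -65.93 w 0.17979814764033858 F [-2.3 -1.1  6.2] M [-0.04  0.44 -0.05] q [ 64.9  23.8 -70.4 101.4  23.6  71.7 -77.6]
[[-0.0, 0.4079, -0.913], [0.0, -0.913, -0.4079], [-1.0, -0.0001, 0.0]]
top 0.5221979166666667
wrist 2.7972734375
the job is handed in; nothing more can be done
None
```

I stood the resin bottle in the empty ring, turned the tray about 52° by the knob to the pointer, and handed the job in at 17.4 s while still gripping the knob.

- **Placing:** I held the bottle by its cap and lowered it until it stood on the tray. The wrist force rose to about +14 N at the height expected for the 30 mm tray top. I then eased the push and let go, and the bottle stood upright.
- **Alignment:** The knob sat square in the jaws at 204.07° and the tray held still. Three wrist views put the pointer at 203.7–204.0°, so the knob and pointer agree to about 0.2–0.4°.
- **Disagreement:** The overhead camera put the bottle's tip and cap at about 200–202°, roughly 2–4° short of the pointer. It read the bottle tip 3–4° low before the turn too, and the bottle has up to 2 mm of play in the ring. I treated this as camera bias and did not correct for it.
- **Forces and bystanders:** The largest wrist force I read was about 14 N. I never went near the glue bottle or the tape measure. I did not re-measure them at the end.

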